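Sort handed hinge leaves and square the sash in the fence

TASK

The bench has to be ready for rehanging a window sash. First clear the loose hinge leaves into the two trays according to their hand: left-hand leaves into the long tray, right-hand leaves, their mirror image, into the square tray, all lying inside the tray walls. Then slide the black sash square and flush into the inside corner of the wooden fence, its long side on the long batten, and leave the glue bottle, tin and brush where they are.

Things in the scene. Friction and masses are not known exactly. Their poses are not given: they have to be found in the camera images.
- left1: Left-hand hinge leaf, dark steel, 0.15 kg, may be absent; a hard knock can tip it over. Flat L plate 90x44x6 mm: long arm 22 wide along x; foot 26 wide at the +x end, to +y. Upright grip web on it: 8 thick, x -32..32, centred y=-13, top z=42; round knuckle d12, same height, x=-38, y=-13. From above, knuckle end near you, the foot points left. Origin: underside, centre of outline; z up (mm).
- left2: Left-hand hinge leaf, dark steel, 0.15 kg, may be absent; a hard knock can tip it over. Flat L plate 90x44x6 mm: long arm 22 wide along x; foot 26 wide at the +x end, to +y. Upright grip web on it: 8 thick, x -32..32, centred y=-13, top z=42; round knuckle d12, same height, x=-38, y=-13. From above, knuckle end near you, the foot points left. Origin: underside, centre of outline; z up (mm).
- left3: Left-hand hinge leaf, dark steel, 0.15 kg, may be absent; a hard knock can tip it over. Flat L plate 90x44x6 mm: long arm 22 wide along x; foot 26 wide at the +x end, to +y. Upright grip web on it: 8 thick, x -32..32, centred y=-13, top z=42; round knuckle d12, same height, x=-38, y=-13. From above, knuckle end near you, the foot points left. Origin: underside, centre of outline; z up (mm).
- right1: Right-hand hinge leaf, dark steel, 0.15 kg, may be absent; a hard knock can tip it over. Flat L plate 90x44x6 mm: long arm 22 wide along x; foot 26 wide at the +x end, to -y. Upright grip web on it: 8 thick, x -32..32, centred y=+13, top z=42; round knuckle d12, same height, x=-38, y=+13. From above, knuckle end near you, the foot points right. Origin: underside, centre of outline; z up (mm).
- right2: Right-hand hinge leaf, dark steel, 0.15 kg, may be absent; a hard knock can tip it over. Flat L plate 90x44x6 mm: long arm 22 wide along x; foot 26 wide at the +x end, to -y. Upright grip web on it: 8 thick, x -32..32, centred y=+13, top z=42; round knuckle d12, same height, x=-38, y=+13. From above, knuckle end near you, the foot points right. Origin: underside, centre of outline; z up (mm).
- right3: Right-hand hinge leaf, dark steel, 0.15 kg, may be absent; a hard knock can tip it over. Flat L plate 90x44x6 mm: long arm 22 wide along x; foot 26 wide at the +x end, to -y. Upright grip web on it: 8 thick, x -32..32, centred y=+13, top z=42; round knuckle d12, same height, x=-38, y=+13. From above, knuckle end near you, the foot points right. Origin: underside, centre of outline; z up (mm).
- sash: Small one-pane window sash painted black, lying flat, loose: 110 mm along its x, 140 mm along its y, 26 mm thick, 0.3 to 0.6 kg; rails 22 mm wide round a glass pane whose top is 16 mm below the upper face. Origin: underside, centre; z up. Starts with its long side within about 0.3 rad of the long batten's direction; symmetric end for end.
- fence: Two wooden battens fixed to the bench, 18 mm high, 32 mm wide. Origin: their inside corner, on the bench. Inner face of the long batten: plane x = 0, y from 0 to -300 mm; of the short one: plane y = 0, x from 0 to -170 mm. x points roughly away from the robot. The sash belongs at negative x and y; pushed home its origin is at x = -55, y = -70 mm.
- long_tray: Long narrow metal tray, fixed, for the left-hand leaves: 220 mm along its x, 120 mm along its y, 30 mm high, walls and floor 5 mm thick. Origin: underside, centre. May stand on either side of the bench.
- square_tray: Square metal tray, fixed, for the right-hand leaves: 190 x 190 mm, 30 mm high, walls and floor 5 mm thick. Origin: underside, centre. May stand on either side of the bench.
- glue: Bystander: white glue bottle, 60 mm across, 170 mm high, standing beyond the work. Origin: underside, centre.
- tin: Bystander: steel paint tin, 70 mm across, 80 mm high, standing beyond the work. Origin: underside, centre.
- brush: Bystander: paint brush lying beyond the fence.

How it is judged:
By the outcome, as a careful person would: the job done as asked, in the order asked, and still so for the second after the job is handed in, with the robot touching nothing.
Of left1, right1, left2, right2, left3, right3 only 4 to 6 are there at a start; the rules pass over those that are not, and their reading is None.
At some moment in a run one of left1, left2, left3, right1, right2, right3, sash may be knocked a few centimetres aside while the robot is not near it.
It also fails if it takes over 210 s, if anything falls off the work surface, if the arm or the gripper's body presses on something with over 40 N, if the wrist force passes 120 N, or if a joint passes its speed limit or range.

ROBOT

A 6-joint arm with a two-finger parallel gripper is mounted at the origin on the work surface. World frame = base frame: x ahead of the robot, y to its left, z up, the work surface at z = 0. Lengths are in mm, angles in rad, forces in N, time in s.
With the tool pointing down it reaches from about 250 to 800 mm from the base axis. Payload 3.9 kg.
Tool frame: the origin (TCP) lies where the fingers leave the gripper's body, on its centre line; the fingertips stand 73 mm ahead of it and the grasp point (between the pads) lies 54 mm ahead of it (r.tcp_to_tips is the distance from the TCP to the fingertips, in mm); z points along the fingers, y is the direction in which the jaws open and shut (so a half turn about z gives the same grasp; the last joint's range is limited). The gripper opens to 85 mm and grips with 20 to 120 N. Pads are 22 mm wide; open, the fingers measure 114 mm over their backs; the gripper's body (76 mm by 85 mm) begins 54 mm behind the grasp point. The pads swing forward as they close: fully open they stand 13 mm farther back than shut.
Start: joints at [1.122, 0.26, -0.138, 1.173, 0, 1.571], TCP at [227.784, 473.001, 303.904] pointing down, gripper open.
Joint ranges: [-2.78, 2.78], [-0.83, 1.72], [-1.28, 1.37], [-1.9, 2.12], [-1.57, 1.48], [-3.14, 3.14]. Speed limits (rad/s): [2.57, 2.57, 3.14, 3.14, 3.14, 3.14].

INTERFACE

Orientations are given as a rotation vector (axis times angle).
In Python, from workcell import r gives the robot as it stands.
- The arm moves only by the tool drive_tool, never from a script. Its argument "series" is a list of rows, each a list of 7 numbers: the shift along the tool's x, y, z in cm, then the turn, a rotation vector about the tool's x, y, z in rad, then the closure in counts, from 0 (fully open) to 255 (shut). A call has 1 to 20 rows; each row shifts and turns the commanded pose from where the row before left it, along the tool's axes as they then stand; what a row does not reach is not made up. A row lasts 1/8 s, in which the tool goes at most 62.5 mm and 10.7 degrees, less where a joint would pass 70% of its speed; a pose out of reach is approached as far as the arm can. A call with a gripper value outside its range is refused whole. The fingers move at their own pace and stop on an object; "force" is the grip in N (left out, the last holds). Time passes only in rows, so rows that do not move let the fingers close. It gives the time, the measured TCP pose, the force and the opening at its end, in the units of the state.
- r.sense(): the state, without advancing time (a new reading comes with each control period).
- r.camera(name): name is "scene" or "top" or "wrist"; returns a dict with "frame" (480x640x3 uint8, blue, green, red), "depth" (480x640 float32, mm along the optical axis (not along the pixel's ray), 0 where there is no reading), "mtx" (3x3 intrinsics, pixels), "world_from_camera" (4x4, takes a point from camera to world coordinates). Camera axes: x right, y down, z forward; pixel columns grow to the right and rows downward; lengths in mm; the calibration is good to about 2 mm. The wrist camera is an equidistant fisheye: a pixel r from the principal point sees the ray r / f radians off the axis. A picture is of the moment at which its call begins.
- r.close_job(): hands the job in, once; it reports no verdict.
The state is a dict: "time": time; "joints": joint angles; "joint_vel": joint speeds; "joint_torque": joint torques, N m; "tcp_pos": TCP position; "tcp_rot": TCP orientation; "force": force on the tool from outside, world axes, zero at the start; "torque": the same for the moment, N m; "finger_gap": finger opening in mm.
Only numpy, scipy, OpenCV 4.12 (cv2) and the standard library are available. Lean on these libraries where they do the work, as an engineer would, in place of code of your own. Each camera call takes 0.05 s, during which the arm holds its last target.

## Working session

There is one attempt and no reset: what is moved stays moved. The work goes in short steps, Python scripts to look and compute and a tool call to move; the robot and the scene stay as the last step left them, time stands still between calls to the robot, and variables do not carry over. Pictures are saved under pics/ and viewed, and the job is handed in when it is done.

Besides the shell and the picture viewer there is one more tool, called after ">>>" as a command line: name --pt "numbers of a row" for each row, then --argument value for the rest. drive_tool: Moves the arm, as the interface text tells. Its arguments: {"type":"object","properties":{"series":{"type":"array","items":{"type":"array","items":{"type":"number"}}},"force":{"type":"number"}},"required":["series"]}

```bash
ls; mkdir -p pics; python3 - <<'E'
from workcell import r
import cv2,numpy as np
print(r.sense())
for n in ["scene","top","wrist"]:
    c=r.camera(n); cv2.imwrite(f"pics/{n}0.png",c["frame"]); np.savez(f"{n}0.npz",**c)
    print(n,c["mtx"],c["world_from_camera"])
E
```

```text
pics
{'time': 0.0, 'joints': array([ 1.12196275e+00,  2.60674586e-01, -1.39366831e-01,  1.17268975e+00,
       -2.90171872e-05,  1.57080454e+00]), 'joint_vel': array([ 0.00148535,  0.00020359,  0.00059598, -0.00261593,  0.00104595,
       -0.0011812 ]), 'joint_torque': array([ 1.54116799e-03, -4.05672562e+01,  2.53924137e+01,  1.86808768e-02,
        4.37525687e-04, -3.21754698e-06]), 'tcp_pos': array([227.58001109, 472.51633929, 303.07055064]), 'tcp_rot': array([-6.99045846e-01, -3.06241784e+00,  2.97278666e-03]), 'force': array([ 0.37908683,  0.13459291, -0.1423939 ]), 'torque': array([-0.0095646 ,  0.02304597,  0.00279069]), 'finger_gap': 85.27742050347025}
scene [[497.81841346   0.         311.95297626]
 [  0.         497.81841346 241.70772595]
 [  0.           0.           1.        ]] [[ 8.03593890e-01  4.44384165e-01 -3.95928749e-01  1.02144630e+03]
 [ 5.94890603e-01 -5.79035517e-01  5.57515059e-01 -5.74491001e+02]
 [ 1.84940560e-02 -6.83549987e-01 -7.29669367e-01  7.90613448e+02]
 [ 0.00000000e+00  0.00000000e+00  0.00000000e+00  1.00000000e+00]]
top [[437.96987047   0.         330.11286138]
 [  0.         437.96987047 241.877563  ]
 [  0.           0.           1.        ]] [[ 1.17390153e-02 -9.79837834e-01  1.99449279e-01  4.31856993e+02]
 [-9.99927900e-01 -1.20073226e-02 -1.35674010e-04 -1.17863166e+01]
 [ 2.52779037e-03 -1.99433306e-01 -9.79908142e-01  1.03211554e+03]
 [ 0.00000000e+00  0.00000000e+00  0.00000000e+00  1.00000000e+00]]
wrist [[371.64829954   0.         314.4193224 ]
 [  0.         371.64829954 237.78405067]
 [  0.           0.           1.        ]] [[ 4.35105334e-01  8.60454431e-01  2.65144339e-01  1.59995965e+02]
 [ 9.00379367e-01 -4.15619666e-01 -1.28752821e-01  5.05343809e+02]
 [-5.86733502e-04  2.94751531e-01 -9.55573749e-01  3.72902994e+02]
 [ 0.00000000e+00  0.00000000e+00  0.00000000e+00  1.00000000e+00]]
```

View pics/top0.png

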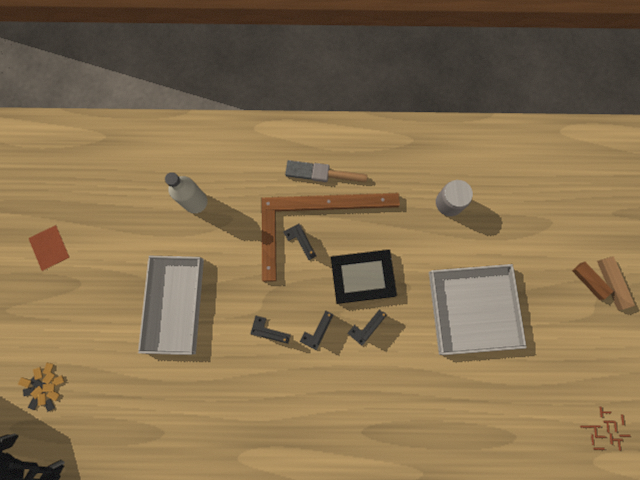

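View pics/scene0.png

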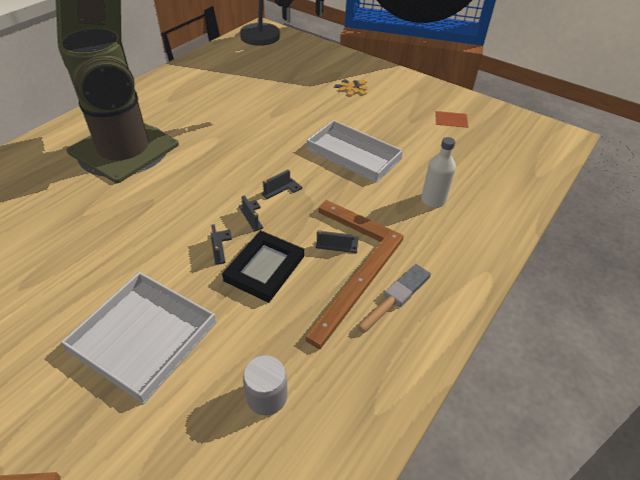

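View pics/wrist0.png

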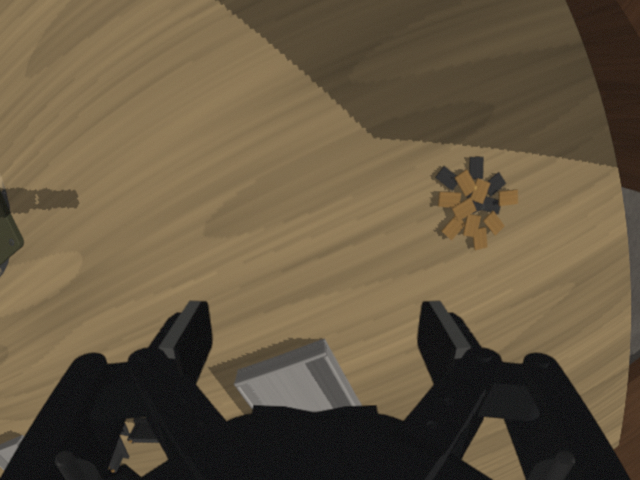

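```bash
cat > h.py <<'E'
import cv2,numpy as np
def pts(c):
    K,T,d=c["mtx"],c["world_from_camera"],c["depth"]
    v,u=np.mgrid[0:480,0:640]
    P=np.stack([(u-K[0,2])/K[0,0]*d,(v-K[1,2])/K[1,1]*d,d],-1)
    W=P@T[:3,:3].T+T[:3,3]; W[d<=0]=np.nan
    return W
def ortho(c,x0=250,x1=700,y0=-350,y1=350,z=0,s=1.0):
    # rectified at plane z; col=(y1-y)*s,row=(x1-x)*s
    T=np.linalg.inv(c["world_from_camera"]);K=c["mtx"]
    H=K@np.c_[T[:3,0],T[:3,1],T[:3,2]*z+T[:3,3]]
    A=np.array([[0,-1/s,x1],[-1/s,0,y1],[0,0,1.]])
    M=H@A
    return cv2.warpPerspective(c["frame"],np.linalg.inv(M),(int((y1-y0)*s),int((x1-x0)*s)))
E
python3 - <<'E'
from h import *
c=dict(np.load("top0.npz")); s=dict(np.load("scene0.npz"))
cv2.imwrite("pics/t0z.png",cv2.resize(c["frame"][185:365,240:410],None,fx=4.5,fy=3.3 if 0 else 3.3,interpolation=cv2.INTER_CUBIC))
cv2.imwrite("pics/s0z.png",cv2.resize(s["frame"][165:305,200:410],None,fx=3.8,fy=3.8,interpolation=cv2.INTER_CUBIC))
for nm,cc in(("top",c),("scene",s)):
    W=pts(cc)
    m=(W[...,2]>-20)&(W[...,0]>200)&(W[...,0]<750)&(abs(W[...,1])<400)
    Z=W[m]; print(nm,np.nanpercentile(Z[:,2],[1,10,50,90,99]))
    for z0,z1 in((8,14),(24,34),(36,48)):
        mm=(m&(W[...,2]>z0)&(W[...,2]<z1)).astype(np.uint8)
        n,l,st,ce=cv2.connectedComponentsWithStats(mm)
        for i in range(1,n):
            if st[i,4]>25:
                q=W[l==i]; print(nm,z0,st[i,4],ce[i].round(),q.mean(0).round(1),q.min(0).round(),q.max(0).round())
E
```

```text
top [-2.4397444  -0.39008933  2.42017022 12.5627247  82.11812305]
top 8 36 [293. 231.] [665.2  76.6   9.6] [648.  65.   8.] [680.  87.  12.]
top 8 973 [363. 276.] [559.6 -90.9  11.5] [ 523. -141.    8.] [597. -40.  14.]
top 8 29 [448. 280.] [ 552.6 -289.6    9.1] [ 541. -301.    8.] [ 561. -273.   11.]
top 8 33 [475. 319.] [ 463.4 -348.5    9.1] [ 452. -366.    8.] [ 479. -335.   12.]
top 8 35 [259. 319.] [456.1 149.4   9.3] [448. 136.   8.] [464. 159.  14.]
top 8 51 [317. 330.] [434.3  15.7   9.2] [411.  -0.   8.] [461.  31.  11.]
top 8 47 [163. 326.] [439.2 369.4   9. ] [425. 351.   8.] [450. 385.  12.]
top 8 34 [258. 327.] [438.6 150.7   9.7] [432. 137.   8.] [444. 162.  12.]
top 8 87 [357. 334.] [425.9 -75.8   9.4] [404. -92.   8.] [446. -55.  12.]
top 8 57 [172. 338.] [411.7 346.6   9. ] [396. 330.   8.] [428. 361.  12.]
top 8 29 [305. 341.] [409.5  42.5   9.5] [400.  31.   8.] [416.  54.  13.]
top 24 40 [446. 209.] [ 718.8 -285.4   28.9] [ 708. -317.   24.] [ 740. -267.   34.]
top 24 1679 [364. 275.] [558.4 -90.2  27.8] [ 497. -166.   24.] [621. -14.  34.]
top 24 338 [192. 291.
[... 2420 characters left out ...]
9.1] [606.  23.  24.] [672.  60.  34.]
scene 24 802 [159. 314.] [ 490.7 -307.9   27.9] [ 384. -400.   24.] [ 586. -248.   32.]
scene 24 27 [251. 403.] [ 740.6 -337.2   29.4] [ 725. -339.   25.] [ 750. -334.   34.]
scene 36 112 [275. 177.] [421.4 114.1  40.2] [408.  79.  36.] [434. 154.  47.]
scene 36 60 [429. 191.] [732.7 289.5  41.7] [711. 283.  36.] [750. 302.  48.]
scene 36 112 [249. 207.] [442.1  -0.7  40.4] [404. -20.  36.] [474.  22.  45.]
scene 36 117 [214. 238.] [ 448.5 -116.7   40.9] [ 414. -141.   36.] [476. -88.  48.]
scene 36 160 [333. 234.] [636.4  43.6  40.2] [602.  24.  36.] [672.  66.  45.]
scene 36 29 [250. 399.] [ 740.8 -337.4   42.7] [ 728. -339.   36.] [ 750. -335.   48.]
```

View pics/t0z.png

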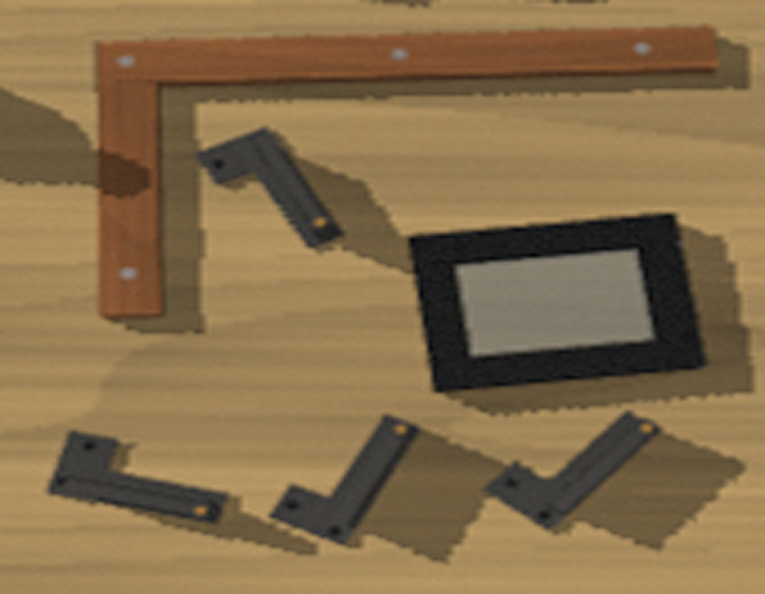

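View pics/s0z.png

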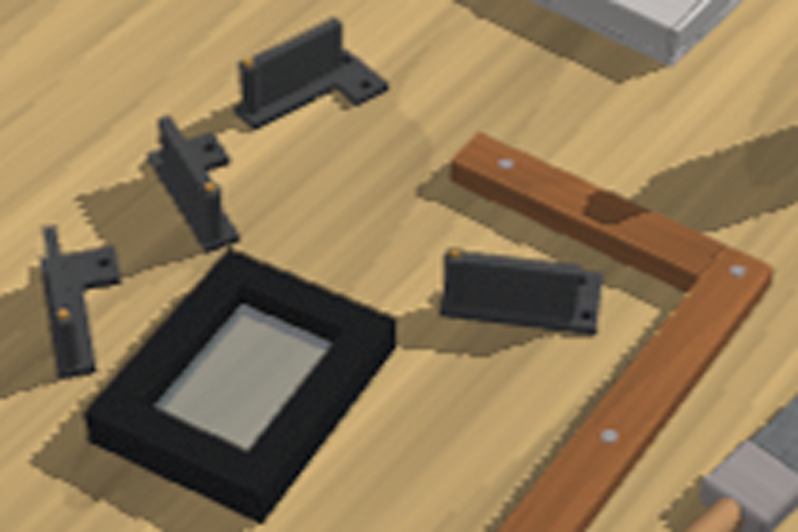

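```bash
cat >> h.py <<'E'
def webs(c,lo=34,hi=50):
    W=pts(c); x,y,z=W[...,0],W[...,1],W[...,2]
    m=((z>lo)&(z<hi)&(x>200)&(x<700)&(abs(y)<270)&(c["frame"].max(-1)<110)).astype(np.uint8)
    n,l,st,ce=cv2.connectedComponentsWithStats(m); out=[]
    for i in range(1,n):
        if st[i,4]<50: continue
        q=W[l==i]; q=q[q[:,2]>np.percentile(q[:,2],30)]
        p=q[:,:2]; mu=p.mean(0); u=np.linalg.svd(p-mu,full_matrices=False)[2][0]
        t=(p-mu)@u; a,b=np.percentile(t,[1,99]); mid=mu+u*(a+b)/2
        out.append((mid.round(1),round(np.degrees(np.arctan2(u[1],u[0]))%180,1),round(b-a,1),np.median(q[:,2]).round(1)))
    return out
E
python3 - <<'E'
from h import *
for n in("top","scene"):
    c=dict(np.load(n+"0.npz"))
    print(n)
    for w in webs(c): print(w)
# brown fence at z=18, rectified
for n in("top","scene"):
    c=dict(np.load(n+"0.npz"))
    W=pts(c); hsv=cv2.cvtColor(c["frame"],cv2.COLOR_BGR2HSV)
    m=(W[...,2]>12)&(W[...,2]<24)&(W[...,0]>450)&(W[...,0]<760)&(abs(W[...,1])<220)&(c["frame"].max(-1)>70)&(hsv[...,1]>120)&(hsv[...,0]<14)
    q=W[m]; print(n,m.sum(),np.median(q[:,2]),q.min(0),q.max(0))
    # long batten
    L=q[(q[:,1]<90)]; S=q[(q[:,0]<q[:,0].max()-60)]
    for a,ax in((L,1),(S,0)):
        k=1-ax
        bins=np.linspace(a[:,ax].min()+8,a[:,ax].max()-8,14); lo=[];hi=[];ce=[]
        for b0,b1 in zip(bins[:-1],bins[1:]):
            s=a[(a[:,ax]>=b0)&(a[:,ax]<b1)]
            if len(s)<5: continue
            ce.append((b0+b1)/2);lo.append(s[:,k].min());hi.append(s[:,k].max())
        print("axis",ax,"lo fit",np.polyfit(ce,lo,1),"hi fit",np.polyfit(ce,hi,1))
    d=W[(W[...,2]>20)&(W[...,2]<34)&(W[...,0]>480)&(W[...,0]<640)&(W[...,1]<0)&(W[...,1]>-180)&(c["frame"].max(-1)<60)]
    print("sash",len(d),cv2.minAreaRect(d[:,:2].astype(np.float32)),np.median(d[:,2]))
    for y0,y1 in((-460,-230),(200,480)):
        t=W[(W[...,2]>20)&(W[...,2]<36)&(W[...,0]>330)&(W[...,0]<640)&(W[...,1]<y1)&(W[...,1]>y0)]
        print("tray",cv2.minAreaRect(t[:,:2].astype(np.float32)),np.percentile(t[:,2],90))
E
```

```text
top
(array([638.1,  46.8]), np.float64(28.3), np.float64(75.0), np.float64(44.6))
(array([439. ,   2.8]), np.float64(154.5), np.float64(72.1), np.float64(44.4))
(array([ 446. , -112.9]), np.float64(140.1), np.float64(70.6), np.float64(44.6))
(array([421. , 116.5]), np.float64(77.7), np.float64(72.7), np.float64(44.4))
scene
(array([422.8, 115.9]), np.float64(77.0), np.float64(73.5), np.float64(40.1))
(array([ 4.409e+02, -3.000e-01]), np.float64(153.3), np.float64(71.4), np.float64(40.8))
(array([ 446.7, -115. ]), np.float64(140.1), np.float64(70.9), np.float64(41.4))
(array([638.4,  44.1]), np.float64(29.9), np.float64(71.6), np.float64(40.8))
top 2540 19.740045404849354 [ 545.63816251 -176.67825559   12.18573566] [759.45679952 153.10534405  23.99655962]
axis 1 lo fit [-4.64122527e-02  7.21796668e+02] hi fit [-5.10551178e-02  7.51790420e+02]
axis 0 lo fit [6.15663136e-02 8.00020852e+01] hi fit [4.18678583e-02 1.22323797e+02]
sash 1572 ((557.8195190429688, -89.29168701171875), (108.39165496826172, 138.2298126220703), 7.6916399002075195) 27.677252257856196
tray ((487.47747802734375, -3
[... 179 characters left out ...]
89.16612243652344) 33.17703995806884
scene 2815 16.978231342590107 [ 547.53514677 -179.77579051   12.00891086] [759.97942627 152.74848466  22.53874234]
axis 1 lo fit [-4.63390739e-02  7.23137666e+02] hi fit [-4.35248252e-02  7.54113045e+02]
axis 0 lo fit [4.18314788e-02 8.84855627e+01] hi fit [4.58017875e-02 1.18491246e+02]
sash 1696 ((559.4570922851562, -91.89088439941406), (110.67012023925781, 140.54693603515625), 7.894746780395508) 24.73068980095576
tray ((485.6834716796875, -350.137939453125), (193.80650329589844, 191.6829833984375), 5.126819610595703) 29.865324801710994
tray ((489.30078125, 349.2146301269531), (127.56959533691406, 222.7893524169922), 88.63975524902344) 29.65976160541386
```

```bash
cat > go.py <<'E'
import sys,numpy as np
from workcell import r
from scipy.spatial.transform import Rotation as R
def plan(x,y,z,psi,s=None):
    s=s or r.sense(); Rm=R.from_rotvec(s["tcp_rot"])
    d=np.array([x,y,z])-s["tcp_pos"]
    p=np.radians(psi); yt=np.array([np.cos(p),np.sin(p),0]); zt=np.array([0,0,-1.]); xt=np.cross(yt,zt)
    T=R.from_matrix(np.c_[xt,yt,zt])
    print("t",round(s["time"],2),"pos",s["tcp_pos"].round(1),"psi",np.degrees(np.arctan2(*Rm.as_matrix()[[1,0],1])).round(2),"gap",round(s["finger_gap"],1),"F",s["force"].round(1),"j",s["joints"].round(2))
    print("NOW axes cm",Rm.inv().apply(d).round(0+1)/10 if 0 else (Rm.inv().apply(d)/10).round(2),"| AFTER-turn axes cm",(T.inv().apply(d)/10).round(2),"| turn",(Rm.inv()*T).as_rotvec().round(3))
if __name__=="__main__": plan(*map(float,sys.argv[1:5]))
E
python3 go.py 643.4 48.4 180 119.1
```

```text
t 0.15 pos [227.6 472.6 303.3] psi 64.29 gap 85.7 F [-0.1  0.3 -0.7] j [ 1.12  0.26 -0.14  1.17  0.    1.57]
NOW axes cm [-55.87 -20.16  12.36] | AFTER-turn axes cm [-15.7  -57.29  12.33] | turn [-0.001 -0.001 -0.957]
```

>>> drive_tool --pt "-1.7 -0.6 0.3 0 0 0 110" --pt "-3.5 -1.26 0.77 0 0 0 110" --pt "-3.5 -1.26 0.77 0 0 0 110" --pt "-3.5 -1.26 0.77 0 0 0 110" --pt "-3.5 -1.26 0.77 0 0 0 110" --pt "-3.5 -1.26 0.77 0 0 0 110" --pt "-3.5 -1.26 0.77 0 0 0 110" --pt "-3.5 -1.26 0.77 0 0 0 110" --pt "-3.5 -1.26 0.77 0 0 0 110" --pt "-3.5 -1.26 0.77 0 0 0 110" --pt "-3.5 -1.26 0.77 0 0 0 110" --pt "-3.5 -1.26 0.77 0 0 0 110" --pt "-3.5 -1.26 0.77 0 0 0 110" --pt "-3.5 -1.26 0.77 0 0 0 110" --pt "-3.5 -1.26 0.77 0 0 0 110" --pt "-3.5 -1.26 0.77 0 0 0 110" --pt "-1.5 -0.6 0.4 0 0 0 110" --force 60

```text
time: 2.28
tcp_pos: [643.0, 47.6, 180.5]
tcp_rot: [-0.703, -3.061, 0.001]
force: [-0.4, -0.8, -0.6]
finger_gap: 48.6
```

>>> drive_tool --pt "0 0 0 0 0 -0.12 110" --pt "0 0 0 0 0 -0.12 110" --pt "0 0 0 0 0 -0.12 110" --pt "0 0 0 0 0 -0.12 110" --pt "0 0 0 0 0 -0.12 110" --pt "0 0 0 0 0 -0.12 110" --pt "0 0 0 0 0 -0.12 110" --pt "0 0 0 0 0 -0.117 110" --pt "0 0 0 0 0 0 110"

```text
time: 3.4
tcp_pos: [641.7, 50.1, 181.4]
tcp_rot: [0.788, -3.04, -0.0]
force: [0.8, -0.1, 0.6]
finger_gap: 48.3
```

```bash
python3 go.py 643.4 48.4 86 119.1; python3 - <<'E'
from h import *
from workcell import r
print(r.tcp_to_tips)
c=r.camera("scene"); cv2.imwrite("pics/s1.png",c["frame"][120:340,150:470]); print(webs(c))
c=r.camera("wrist"); cv2.imwrite("pics/w1.png",c["frame"])
E
```

```text
t 3.4 pos [641.7  50.1 181.4] psi 119.05 gap 48.3 F [ 0.8 -0.1  0.6] j [ 0.08  0.53 -0.04  1.    0.   -0.43]
NOW axes cm [-0.07 -0.23  9.54] | AFTER-turn axes cm [-0.06 -0.23  9.54] | turn [ 0.    -0.001 -0.001]
72.6
[(array([422.7, 115.2]), np.float64(77.4), np.float64(74.8), np.float64(40.2)), (array([ 4.406e+02, -2.000e-01]), np.float64(153.7), np.float64(70.6), np.float64(40.8)), (array([ 446.4, -114.8]), np.float64(138.9), np.float64(70.0), np.float64(41.1)), (array([638.6,  43.9]), np.float64(30.3), np.float64(71.0), np.float64(40.8))]
```

View pics/w1.png

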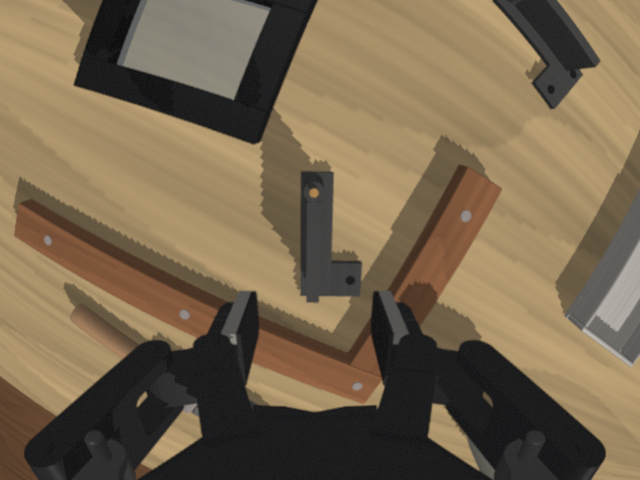

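View pics/s1.png

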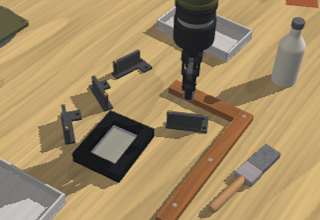

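>>> drive_tool --pt "0 -0.1 2.0 0 0 0 110" --pt "0 -0.1 2.5 0 0 0 110" --pt "0 0 2.5 0 0 0 110" --pt "0 0 1.5 0 0 0 110" --pt "0 0 1.0 0 0 0 110" --pt "0 0 0 0 0 0 110" --pt "0 0 0 0 0 0 255" --pt "0 0 0 0 0 0 255" --pt "0 0 0 0 0 0 255" --pt "0 0 0 0 0 0 255" --pt "0 0 0 0 0 0 255" --pt "0 0 0 0 0 0 255" --force 60

```text
time: 5.0
tcp_pos: [644.0, 48.6, 87.2]
tcp_rot: [-0.789, 3.039, -0.0]
force: [-0.4, 0.5, 5.8]
finger_gap: 7.0
```

```bash
python3 go.py 643.4 48.4 86 119.1
```

```text
t 5.0 pos [644.   48.6  87.2] psi 119.12 gap 7.0 F [-0.4  0.5  5.8] j [ 0.08  0.61 -0.16  0.8   0.   -0.43]
NOW axes cm [0.06 0.01 0.12] | AFTER-turn axes cm [0.06 0.01 0.12] | turn [-0.     0.002  0.   ]
```

>>> drive_tool --pt "0 0 -1.0 0 0 0 255" --pt "0 0 -2.0 0 0 0 255" --pt "0 0 -2.5 0 0 0 255" --pt "0 0 -2.5 0 0 0 255" --pt "0 0 -1.5 0 0 0 255" --pt "0 0 0 0 0 0 255" --pt "0 0 0 0 0 0.1 255" --pt "0 0 0 0 0 0.12 255" --pt "0 0 0 0 0 0.12 255" --pt "0 0 0 0 0 0.12 255" --pt "0 0 0 0 0 0.065 255" --pt "0 0 0 0 0 0 255"

```text
time: 6.5
tcp_pos: [642.6, 48.4, 179.9]
tcp_rot: [-0.025, -3.139, 0.0]
force: [-0.8, 0.0, -1.7]
finger_gap: 6.9
```

```bash
python3 go.py 489 336 180 89
```

```text
t 6.5 pos [642.6  48.4 179.9] psi 89.08 gap 6.9 F [-0.8  0.  -1.7] j [ 0.08  0.53 -0.04  1.   -0.    0.09]
NOW axes cm [1.581e+01 2.851e+01 2.000e-02] | AFTER-turn axes cm [ 1.586e+01  2.849e+01 -1.000e-02] | turn [-0.    -0.003  0.001]
```

>>> drive_tool --pt "0.8 1.4 0 0 0 0 255" --pt "1.6 2.9 0 0 0 0 255" --pt "1.6 2.9 0 0 0 0 255" --pt "1.6 2.9 0 0 0 0 255" --pt "1.6 2.9 0 0 0 0 255" --pt "1.6 2.9 0 0 0 0 255" --pt "1.6 2.9 0 0 0 0 255" --pt "1.6 2.9 0 0 0 0 255" --pt "1.6 2.9 0 0 0 0 255" --pt "1.4 2.5 0 0 0 0 255" --pt "0.8 1.4 0 0 0 0 255" --pt "0 0 0 0 0 0 255" --pt "0 0 0 0 0 0 255"

```text
time: 8.12
tcp_pos: [490.4, 335.5, 181.3]
tcp_rot: [0.027, 3.141, -0.001]
force: [0.0, -0.7, -1.4]
finger_gap: 7.2
```

```bash
python3 go.py 489 336 93 89; python3 - <<'E'
from h import *
from workcell import r
c=r.camera("scene"); cv2.imwrite("pics/s2.png",c["frame"][60:340,150:470]); print(webs(c))
c=r.camera("wrist"); cv2.imwrite("pics/w2.png",c["frame"])
E
```

```text
t 8.12 pos [490.4 335.5 181.3] psi 89.01 gap 7.2 F [ 0.  -0.7 -1.4] j [ 0.6   0.45 -0.18  0.94 -0.    0.62]
NOW axes cm [0.14 0.06 8.83] | AFTER-turn axes cm [0.14 0.05 8.83] | turn [-0.001  0.     0.   ]
[(array([421.2, 115.3]), np.float64(77.2), np.float64(75.3), np.float64(40.5)), (array([439.2,   0.7]), np.float64(153.4), np.float64(75.7), np.float64(41.1)), (array([ 446.8, -114.8]), np.float64(139.7), np.float64(72.1), np.float64(41.4))]
```

View pics/w2.png

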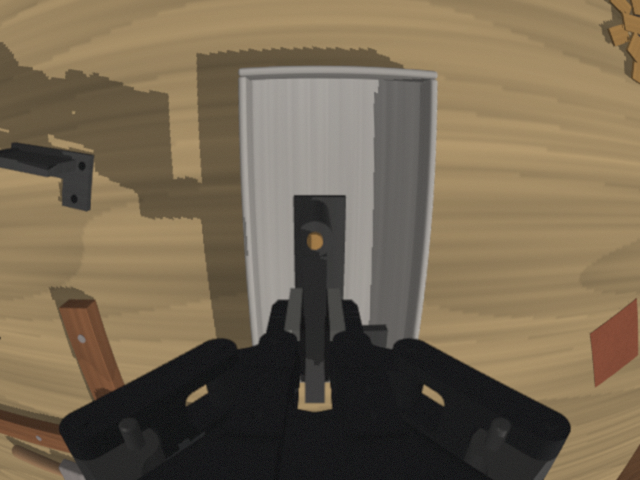

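>>> drive_tool --pt "0.1 0 2.0 0 0 0 255" --pt "0 0 2.5 0 0 0 255" --pt "0 0 2.0 0 0 0 255" --pt "0 0 1.2 0 0 0 255" --pt "0 0 0.6 0 0 0 255" --pt "0 0 0.4 0 0 0 255" --pt "0 0 0 0 0 0 255" --pt "0 0 0 0 0 0 160" --pt "0 0 0 0 0 0 160" --pt "0 0 0 0 0 0 160" --pt "0 0 0 0 0 0 160"

```text
time: 9.6
tcp_pos: [489.3, 336.2, 94.6]
tcp_rot: [0.026, 3.141, 0.0]
force: [0.3, -0.7, 0.6]
finger_gap: 31.6
```

>>> drive_tool --pt "0 0 -0.8 0 0 0 160" --pt "0 0 -1.5 0 0 0 160" --pt "0 0 -2.5 0 0 0 160" --pt "0 0 -2.5 0 0 0 160" --pt "0 0 -2.0 0 0 0 160" --pt "0 0 0 0 0 0 110"

```text
time: 10.35
tcp_pos: [490.5, 337.0, 190.2]
tcp_rot: [0.026, 3.137, 0.005]
force: [-0.1, 1.0, -0.3]
finger_gap: 47.6
```

```bash
python3 go.py 423 122 180 -12.7; python3 - <<'E'
from h import *
from workcell import r
for n in("top","scene"):
  c=r.camera(n); cv2.imwrite(f"pics/{n}3.png",c["frame"]); print(webs(c))
E
```

```text
t 10.35 pos [490.5 337.  190.2] psi 89.04 gap 47.6 F [-0.1  1.  -0.3] j [ 0.6   0.44 -0.17  0.95 -0.    0.62]
NOW axes cm [  6.39 -21.62   0.93] | AFTER-turn axes cm [-22.46  -1.86   1.02] | turn [0.006 0.    1.776]
[(array([439.1,   2.7]), np.float64(154.7), np.float64(72.4), np.float64(44.5)), (array([ 445.5, -112.4]), np.float64(140.5), np.float64(72.2), np.float64(44.2)), (array([421.1, 116.1]), np.float64(77.5), np.float64(72.1), np.float64(44.5))]
[(array([421.7, 115.1]), np.float64(76.9), np.float64(75.9), np.float64(40.5)), (array([439.1,   0.7]), np.float64(154.0), np.float64(73.2), np.float64(41.2)), (array([ 446.7, -115.1]), np.float64(139.4), np.float64(70.4), np.float64(41.4))]
```

View pics/top3.png

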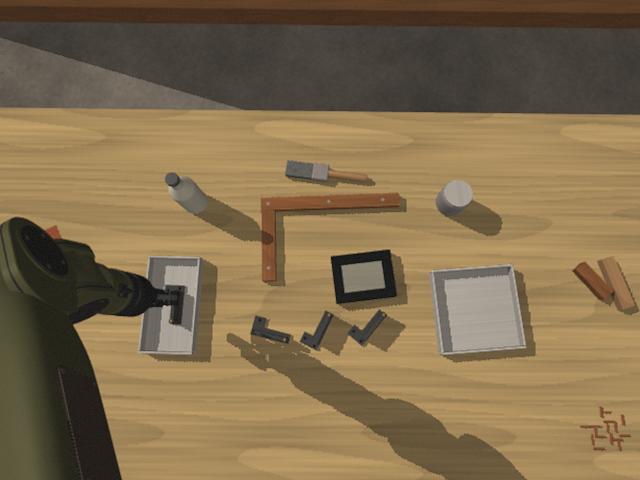

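>>> drive_tool --pt "0.5 -1.6 0 0 0 0 110" --pt "1.0 -3.4 0.2 0 0 0 110" --pt "1.0 -3.4 0.2 0 0 0 110" --pt "1.0 -3.4 0.2 0 0 0 110" --pt "1.0 -3.4 0.2 0 0 0 110" --pt "1.0 -3.4 0.1 0 0 0 110" --pt "0.9 -3.0 0 0 0 0.06 110" --pt "0 0 0 0 0 0.14 110" --pt "0 0 0 0 0 0.14 110" --pt "0 0 0 0 0 0.14 110" --pt "0 0 0 0 0 0.14 110" --pt "0 0 0 0 0 0.14 110" --pt "0 0 0 0 0 0.14 110" --pt "0 0 0 0 0 0.14 110" --pt "0 0 0 0 0 0.14 110" --pt "0 0 0 0 0 0.14 110" --pt "0 0 0 0 0 0.14 110" --pt "0 0 0 0 0 0.14 110" --pt "0 0 0 0 0 0.14 110" --pt "0 0 0 0 0 0.036 110"

```text
time: 12.95
tcp_pos: [420.2, 120.4, 177.6]
tcp_rot: [-2.454, -1.96, 0.004]
force: [-0.1, 0.0, 0.4]
finger_gap: 49.0
```

```bash
python3 go.py 423 122 87 -12.7; python3 - <<'E'
from h import *
from workcell import r
c=r.camera("wrist"); cv2.imwrite("pics/w4.png",c["frame"])
E
```

```text
t 12.95 pos [420.2 120.4 177.6] psi -12.77 gap 49.0 F [-0.1  0.   0.4] j [ 0.28  0.21 -0.56  0.8  -0.    2.07]
NOW axes cm [0.23 0.25 9.06] | AFTER-turn axes cm [0.22 0.23 9.06] | turn [-0.002  0.001 -0.001]
```

View pics/w4.png

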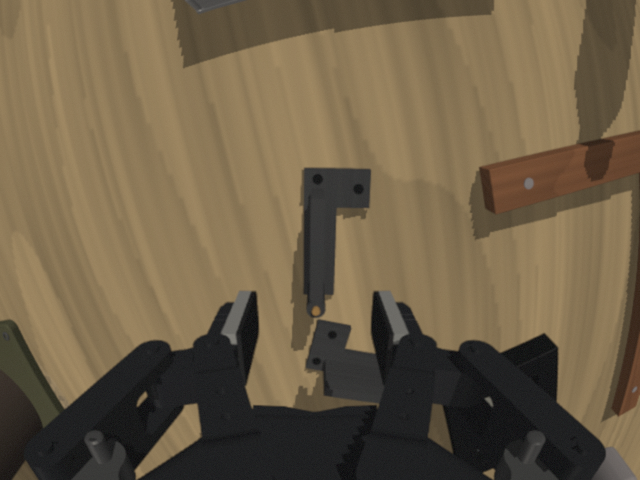

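>>> drive_tool --pt "0.1 0.1 2.0 0 0 0 110" --pt "0.1 0.1 2.5 0 0 0 110" --pt "0 0 2.3 0 0 0 110" --pt "0 0 1.3 0 0 0 110" --pt "0 0 0.8 0 0 0 110" --pt "0 0 0 0 0 0 110" --pt "0 0 0 0 0 0 255" --pt "0 0 0 0 0 0 255" --pt "0 0 0 0 0 0 255" --pt "0 0 0 0 0 0 255" --pt "0 0 0 0 0 0 255" --pt "0 0 0 0 0 0 255"

```text
time: 14.5
tcp_pos: [424.4, 122.9, 90.1]
tcp_rot: [2.453, 1.962, 0.002]
force: [-1.1, -0.3, 5.7]
finger_gap: 7.1
```

>>> drive_tool --pt "0 0 -1.0 0 0 0 255" --pt "0 0 -2.0 0 0 0 255" --pt "0 0 -2.5 0 0 0 255" --pt "0 0 -2.5 0 0 0 255" --pt "0 0 -1.5 0 0 0 255" --pt "0 0 0 0 0 0 255"

```text
time: 15.25
tcp_pos: [424.7, 122.9, 185.6]
tcp_rot: [2.453, 1.961, 0.004]
force: [-0.0, -0.0, -2.3]
finger_gap: 6.9
```

```bash
python3 go.py 491 -399.6 185 -84.8
```

```text
t 15.25 pos [424.7 122.9 185.6] psi -12.72 gap 6.9 F [-0.  -0.  -2.3] j [ 0.28  0.21 -0.54  0.82 -0.    2.07]
NOW axes cm [-4.951e+01  1.797e+01  4.000e-02] | AFTER-turn axes cm [ 1.86 52.64  0.06] | turn [ 1.000e-03 -3.000e-03  1.258e+00]
```

>>> drive_tool --pt "-1.5 0.55 0 0 0 0 255" --pt "-3.0 1.1 0 0 0 0 255" --pt "-3.6 1.3 0 0 0 0 255" --pt "-3.6 1.3 0 0 0 0 255" --pt "-3.6 1.3 0 0 0 0 255" --pt "-3.6 1.3 0 0 0 0 255" --pt "-3.6 1.3 0 0 0 0 255" --pt "-3.6 1.3 0 0 0 0 255" --pt "-3.6 1.3 0 0 0 0 255" --pt "-3.6 1.3 0 0 0 0 255" --pt "-3.6 1.3 0 0 0 0 255" --pt "-3.6 1.3 0 0 0 0 255" --pt "-3.6 1.3 0 0 0 0 255" --pt "-3.0 1.1 0 0 0 0 255" --pt "-2.4 0.9 0 0 0 0 255" --pt "0 0 0 0 0 0 255"

```text
time: 17.25
tcp_pos: [488.9, -401.8, 182.7]
tcp_rot: [-2.455, -1.957, 0.001]
force: [-0.5, -0.0, -2.0]
finger_gap: 6.6
```

>>> drive_tool --pt "0 0 0 0 0 0.06 255" --pt "0 0 0 0 0 0.13 255" --pt "0 0 0 0 0 0.13 255" --pt "0 0 0 0 0 0.13 255" --pt "0 0 0 0 0 0.13 255" --pt "0 0 0 0 0 0.13 255" --pt "0 0 0 0 0 0.13 255" --pt "0 0 0 0 0 0.13 255" --pt "0 0 0 0 0 0.13 255" --pt "0 0 0 0 0 0.13 255" --pt "0 0 0 0 0 0.028 255" --pt "0 0 0 0 0 0 255"

```text
time: 18.75
tcp_pos: [489.5, -399.1, 183.9]
tcp_rot: [-3.137, -0.145, 0.002]
force: [-0.1, 0.1, -1.8]
finger_gap: 6.5
```

```bash
python3 go.py 491 -399.6 94 -84.8; python3 - <<'E'
from h import *
from workcell import r
c=r.camera("wrist"); cv2.imwrite("pics/w5.png",c["frame"])
c=r.camera("scene"); cv2.imwrite("pics/s5.png",c["frame"]);print(webs(c))
E
```

```text
t 18.75 pos [ 489.5 -399.1  183.9] psi -84.71 gap 6.5 F [-0.1  0.1 -1.8] j [-0.68  0.51 -0.07  0.99  0.    2.37]
NOW axes cm [0.16 0.07 8.99] | AFTER-turn axes cm [0.15 0.06 8.99] | turn [-0.001  0.001  0.002]
[(array([4.398e+02, 3.000e-01]), np.float64(153.9), np.float64(74.6), np.float64(41.1)), (array([ 446.1, -114.5]), np.float64(139.9), np.float64(70.7), np.float64(40.9))]
```

View pics/w5.png

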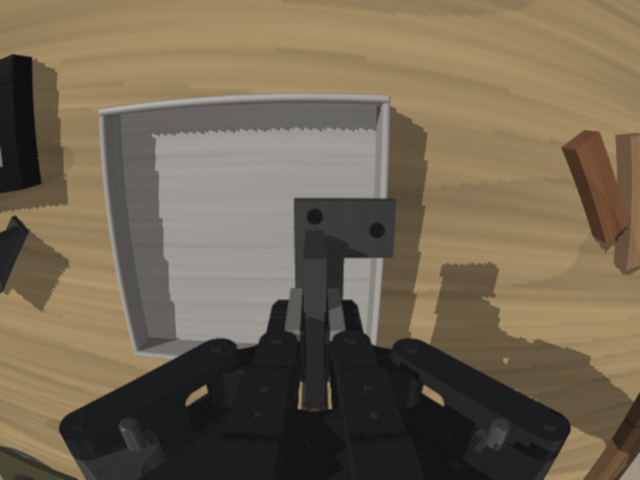

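>>> drive_tool --pt "0.15 -0.3 2.0 0 0 0 255" --pt "0 0 2.5 0 0 0 255" --pt "0 0 2.0 0 0 0 255" --pt "0 0 1.2 0 0 0 255" --pt "0 0 0.6 0 0 0 255" --pt "0 0 0.4 0 0 0 255" --pt "0 0 0 0 0 0 255"

```text
time: 19.73
tcp_pos: [491.5, -396.7, 97.7]
tcp_rot: [3.138, 0.143, 0.001]
force: [-0.8, 0.5, -1.2]
finger_gap: 6.8
```

```bash
python3 go.py 491 -396 94 -84.8; python3 - <<'E'
from h import *
from workcell import r
c=r.camera("wrist"); cv2.imwrite("pics/w6.png",c["frame"])
c=r.camera("scene"); cv2.imwrite("pics/s6.png",cv2.resize(c["frame"][220:420,40:260],None,fx=2.5,fy=2.5))
E
```

```text
t 19.73 pos [ 491.5 -396.7   97.7] psi -84.79 gap 6.8 F [-0.8  0.5 -1.2] j [-0.68  0.58 -0.19  0.8  -0.    2.37]
NOW axes cm [-0.04 -0.07  0.37] | AFTER-turn axes cm [-0.04 -0.07  0.37] | turn [ 0. -0.  0.]
```

View pics/w6.png

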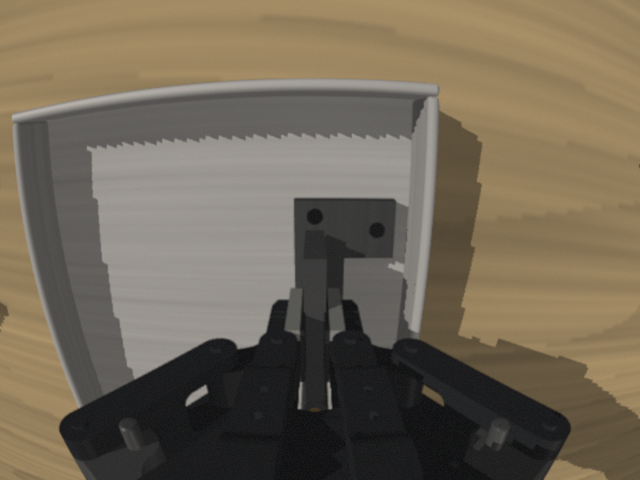

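View pics/s6.png

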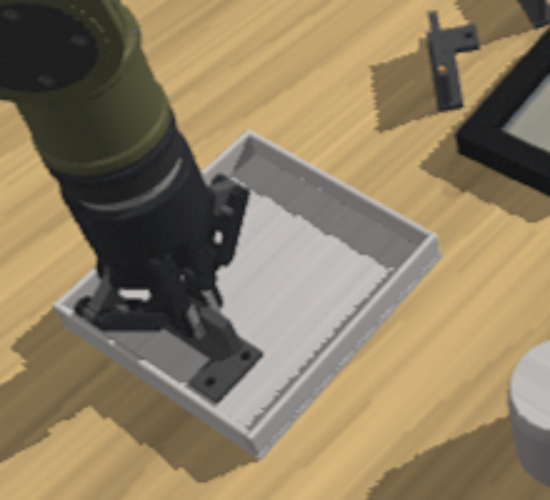

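>>> drive_tool --pt "0 0 0.2 0 0 0 255" --pt "0 0 0.15 0 0 0 255" --pt "0 0 0 0 0 0 255" --pt "0 0 0 0 0 0 185" --pt "0 0 0 0 0 0 185" --pt "0 0 0 0 0 0 185" --pt "0 0 -0.8 0 0 0 185" --pt "0 0 -1.5 0 0 0 185" --pt "0 0 -2.5 0 0 0 185" --pt "0 0 -2.5 0 0 0 185" --pt "0 0 -2.0 0 0 0 185" --pt "0 0 0 0 0 0 110"

```text
time: 21.32
tcp_pos: [492.5, -397.5, 189.9]
tcp_rot: [3.135, 0.142, 0.006]
force: [0.6, -0.2, -0.2]
finger_gap: 40.3
```

```bash
python3 go.py 434.5 3.8 185 63.9;  python3 - <<'E'
from h import *
from workcell import r
for n in("top","scene"):
  c=r.camera(n); cv2.imwrite(f"pics/{n}7.png",c["frame"]); print(webs(c))
E
```

```text
t 21.32 pos [ 492.5 -397.5  189.9] psi -84.8 gap 40.3 F [ 0.6 -0.2 -0.2] j [-0.68  0.5  -0.07  1.   -0.    2.37]
NOW axes cm [ -2.14 -40.5    0.33] | AFTER-turn axes cm [22.87 33.49  0.49] | turn [ 0.007  0.004 -2.595]
[(array([439.5,   2.8]), np.float64(154.4), np.float64(73.1), np.float64(44.4)), (array([ 445.5, -112.1]), np.float64(140.9), np.float64(72.2), np.float64(44.3))]
[(array([ 4.414e+02, -3.000e-01]), np.float64(153.3), np.float64(72.2), np.float64(40.6)), (array([ 446.6, -115.1]), np.float64(138.9), np.float64(73.0), np.float64(41.2))]
```

View pics/top7.png

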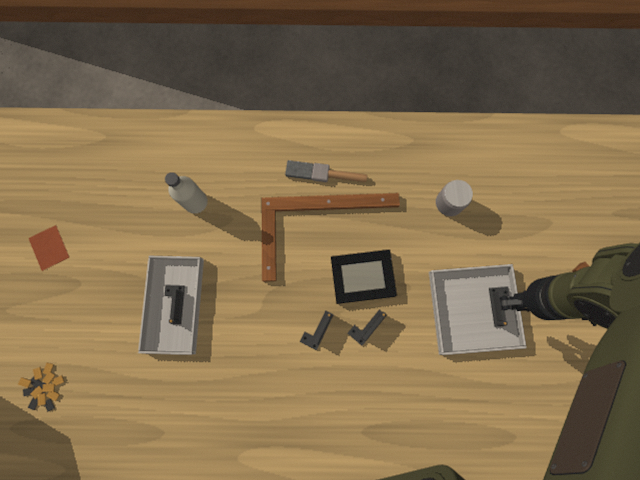

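>>> drive_tool --pt "-0.1 -1.5 0 0 0 0 110" --pt "-0.2 -3.0 0 0 0 0 110" --pt "-0.2 -4.0 0 0 0 0 110" --pt "-0.2 -4.0 0 0 0 0 110" --pt "-0.2 -4.0 0 0 0 0 110" --pt "-0.2 -4.0 0 0 0 0 110" --pt "-0.2 -4.0 0 0 0 0 110" --pt "-0.2 -4.0 0 0 0 0 110" --pt "-0.2 -4.0 0 0 0 0 110" --pt "-0.2 -4.0 0 0 0 0 110" --pt "-0.2 -2.5 0 0 0 0 110" --pt "0 -1.5 0.3 0 0 0 110"

```text
time: 22.92
tcp_pos: [432.1, 6.4, 183.2]
tcp_rot: [-3.138, -0.145, 0.003]
force: [0.5, -0.3, -0.5]
finger_gap: 48.7
```

>>> drive_tool --pt "0 0 0 0 0 -0.08 110" --pt "0 0 0 0 0 -0.14 110" --pt "0 0 0 0 0 -0.14 110" --pt "0 0 0 0 0 -0.14 110" --pt "0 0 0 0 0 -0.14 110" --pt "0 0 0 0 0 -0.14 110" --pt "0 0 0 0 0 -0.14 110" --pt "0 0 0 0 0 -0.14 110" --pt "0 0 0 0 0 -0.14 110" --pt "0 0 0 0 0 -0.14 110" --pt "0 0 0 0 0 -0.14 110" --pt "0 0 0 0 0 -0.14 110" --pt "0 0 0 0 0 -0.14 110" --pt "0 0 0 0 0 -0.14 110" --pt "0 0 0 0 0 -0.14 110" --pt "0 0 0 0 0 -0.14 110" --pt "0 0 0 0 0 -0.14 110" --pt "0 0 0 0 0 -0.14 110" --pt "0 0 0 0 0 -0.135 110" --pt "0 0 0 0 0 0 110"

```text
time: 25.42
tcp_pos: [433.1, 4.8, 183.3]
tcp_rot: [-0.713, -3.059, 0.001]
force: [-0.3, 0.7, 0.4]
finger_gap: 48.4
```

```bash
python3 go.py 434.5 3.8 86 63.9;  python3 - <<'E'
from h import *
from workcell import r
c=r.camera("wrist"); cv2.imwrite("pics/w8.png",c["frame"])
c=r.camera("scene"); print(webs(c))
E
```

```text
t 25.43 pos [433.1   4.8 183.3] psi 63.77 gap 48.4 F [-0.3  0.7  0.4] j [ 0.01  0.2  -0.56  0.81 -0.    0.47]
NOW axes cm [-0.18 -0.02  9.73] | AFTER-turn axes cm [-0.17 -0.03  9.73] | turn [-0.001 -0.001 -0.002]
[(array([440.4,   0. ]), np.float64(153.5), np.float64(72.1), np.float64(41.1)), (array([ 447.3, -115.5]), np.float64(138.7), np.float64(72.3), np.float64(41.2))]
```

View pics/w8.png

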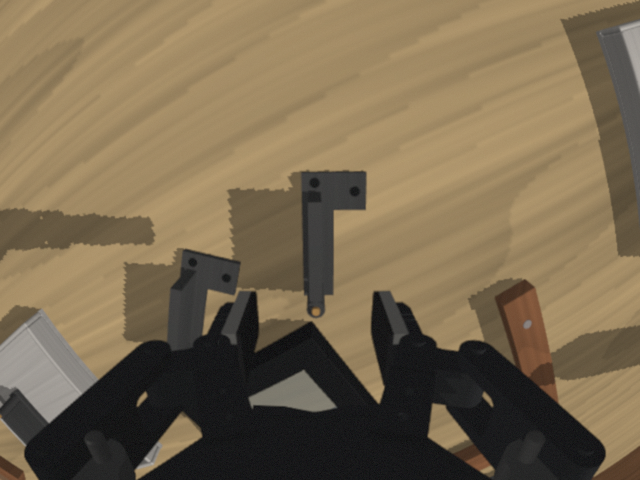

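>>> drive_tool --pt "-0.1 0 2.0 0 0 0 110" --pt "0 0 2.5 0 0 0 110" --pt "0 0 2.5 0 0 0 110" --pt "0 0 1.6 0 0 0 110" --pt "0 0 1.1 0 0 0 110" --pt "0 0 0 0 0 0 110" --pt "0 0 0 0 0 0 255" --pt "0 0 0 0 0 0 255" --pt "0 0 0 0 0 0 255" --pt "0 0 0 0 0 0 255" --pt "0 0 0 0 0 0 255" --pt "0 0 0 0 0 0 255"

```text
time: 27.02
tcp_pos: [435.2, 4.4, 87.6]
tcp_rot: [0.71, 3.059, 0.0]
force: [-1.1, -0.5, 5.8]
finger_gap: 7.2
```

>>> drive_tool --pt "0 0 -1.0 0 0 0 255" --pt "0 0 -2.0 0 0 0 255" --pt "0 0 -2.5 0 0 0 255" --pt "0 0 -2.5 0 0 0 255" --pt "0 0 -1.5 0 0 0 255" --pt "0 0 0 0 0 0 255"

```text
time: 27.78
tcp_pos: [435.2, 4.5, 183.1]
tcp_rot: [0.709, 3.058, 0.001]
force: [-0.0, 0.1, -2.6]
finger_gap: 7.3
```

```bash
python3 go.py 487 -354.8 185 95.2
```

```text
t 27.77 pos [435.2   4.5 183.1] psi 63.88 gap 7.3 F [-0.   0.1 -2.6] j [ 0.01  0.2  -0.56  0.81  0.    0.47]
NOW axes cm [-20.46 -29.98  -0.18] | AFTER-turn axes cm [ -1.9  -36.25  -0.19] | turn [ 0.001  0.003 -0.547]
```

>>> drive_tool --pt "-1.0 -1.5 0 0 0 0 255" --pt "-2.0 -2.9 -0.1 0 0 0 255" --pt "-2.2 -3.2 -0.1 0 0 0 255" --pt "-2.2 -3.2 0 0 0 0 255" --pt "-2.2 -3.2 0 0 0 0 255" --pt "-2.2 -3.2 0 0 0 0 255" --pt "-2.2 -3.2 0 0 0 0 255" --pt "-2.2 -3.2 0 0 0 0 255" --pt "-2.2 -3.2 0 0 0 0 255" --pt "-1.3 -2.0 0 0 0 0 255" --pt "-0.8 -1.2 0 0 0 0 255" --pt "0 0 0 0 0 -0.08 255" --pt "0 0 0 0 0 -0.12 255" --pt "0 0 0 0 0 -0.12 255" --pt "0 0 0 0 0 -0.12 255" --pt "0 0 0 0 0 -0.107 255" --pt "0 0 0 0 0 0 255"

```text
time: 29.9
tcp_pos: [486.2, -354.4, 183.3]
tcp_rot: [0.142, -3.137, -0.002]
force: [0.4, 0.3, -1.4]
finger_gap: 7.0
```

```bash
python3 go.py 487 -354.8 93 95.2;  python3 - <<'E'
from h import *
from workcell import r
c=r.camera("wrist"); cv2.imwrite("pics/w9.png",c["frame"])
c=r.camera("scene"); print(webs(c))
E
```

```text
t 29.9 pos [ 486.2 -354.4  183.3] psi 95.19 gap 7.0 F [ 0.4  0.3 -1.4] j [-0.63  0.46 -0.16  0.95  0.   -0.72]
NOW axes cm [-0.08 -0.06  9.03] | AFTER-turn axes cm [-0.07 -0.05  9.03] | turn [ 0.001 -0.001 -0.   ]
[(array([ 446.7, -114.9]), np.float64(139.0), np.float64(73.0), np.float64(41.3))]
```

View pics/w9.png

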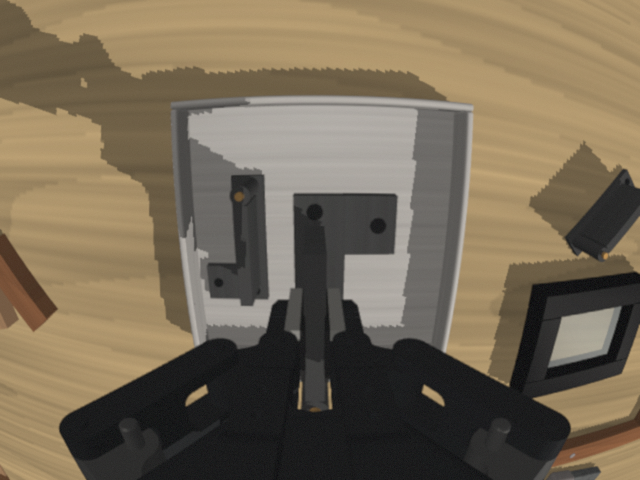

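>>> drive_tool --pt "-0.1 0 2.0 0 0 0 255" --pt "0 0 2.5 0 0 0 255" --pt "0 0 2.0 0 0 0 255" --pt "0 0 1.3 0 0 0 255" --pt "0 0 0.7 0 0 0 255" --pt "0 0 0.45 0 0 0 255" --pt "0 0 0 0 0 0 255" --pt "0 0 0 0 0 0 185" --pt "0 0 0 0 0 0 185" --pt "0 0 0 0 0 0 185" --pt "0 0 -0.8 0 0 0 185" --pt "0 0 -1.5 0 0 0 185" --pt "0 0 -2.5 0 0 0 185" --pt "0 0 -2.5 0 0 0 185" --pt "0 0 -2.0 0 0 0 185" --pt "0 0 0 0 0 0 110"

```text
time: 32.0
tcp_pos: [488.9, -356.0, 190.3]
tcp_rot: [-0.143, 3.134, -0.005]
force: [0.0, 0.7, 0.5]
finger_gap: 40.3
```

```bash
python3 go.py 441.7 -109.8 185 50.1;  python3 - <<'E'
from h import *
from workcell import r
c=r.camera("top"); print(webs(c));cv2.imwrite("pics/t10.png",c["frame"])
E
```

```text
t 32.0 pos [ 488.9 -356.   190.3] psi 95.23 gap 40.3 F [0.  0.7 0.5] j [-0.63  0.46 -0.14  0.96  0.   -0.72]
NOW axes cm [ 2.46 24.95  0.43] | AFTER-turn axes cm [19.41 15.86  0.53] | turn [-0.002  0.005  0.788]
[(array([ 445.5, -112.1]), np.float64(140.1), np.float64(72.6), np.float64(44.1))]
```

View pics/t10.png

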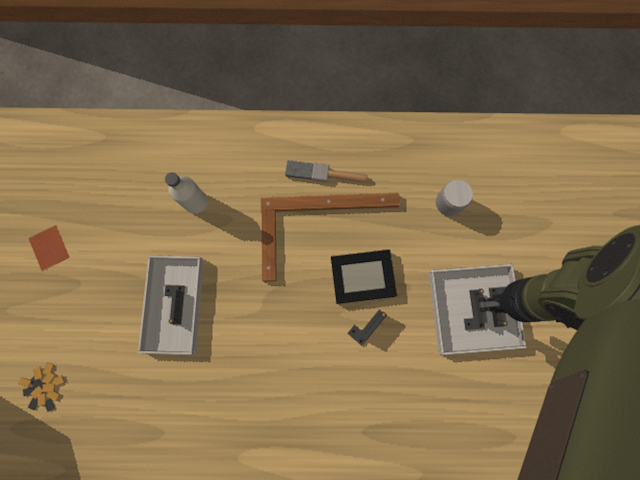

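>>> drive_tool --pt "0.1 1.2 0 0 0 0 110" --pt "0.3 3.0 0 0 0 0 110" --pt "0.4 3.5 0 0 0 0 110" --pt "0.4 3.5 0 0 0 0 110" --pt "0.4 3.5 0 0 0 0 110" --pt "0.4 3.5 0 0 0 0 110" --pt "0.3 3.5 0.2 0 0 0 110" --pt "0.2 3.2 0.2 0 0 0 110" --pt "0 0 0 0 0 0.12 110" --pt "0 0 0 0 0 0.14 110" --pt "0 0 0 0 0 0.14 110" --pt "0 0 0 0 0 0.14 110" --pt "0 0 0 0 0 0.14 110" --pt "0 0 0 0 0 0.108 110" --pt "0 0 0 0 0 0 110"

```text
time: 33.92
tcp_pos: [438.8, -108.7, 182.5]
tcp_rot: [-1.069, -2.952, 0.0]
force: [0.1, 0.7, -0.4]
finger_gap: 48.6
```

```bash
python3 go.py 441.7 -109.8 86 50.1;  python3 - <<'E'
from h import *
from workcell import r
c=r.camera("scene"); print(webs(c))
c=r.camera("wrist"); cv2.imwrite("pics/w11.png",c["frame"])
E
```

```text
t 33.92 pos [ 438.8 -108.7  182.5] psi 50.17 gap 48.6 F [ 0.1  0.7 -0.4] j [-0.24  0.23 -0.52  0.82  0.    0.45]
NOW axes cm [-0.32  0.11  9.65] | AFTER-turn axes cm [-0.29  0.1   9.65] | turn [-0.001 -0.002  0.001]
[(array([ 446. , -114.2]), np.float64(139.4), np.float64(72.4), np.float64(41.2))]
```

View pics/w11.png

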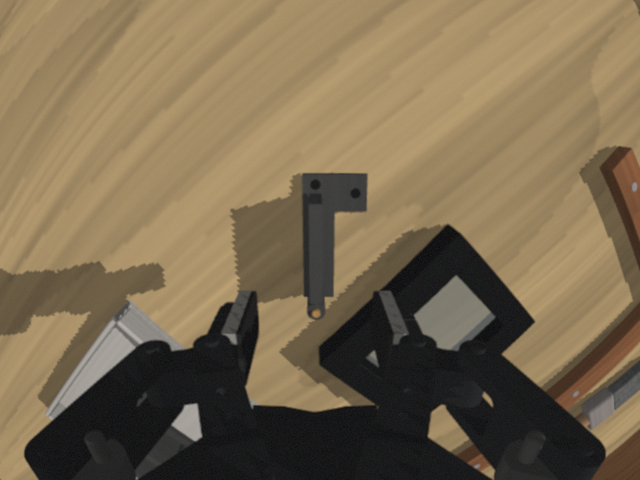

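>>> drive_tool --pt "-0.15 0.1 2.0 0 0 0 135" --pt "-0.1 0 2.5 0 0 0 135" --pt "0 0 2.5 0 0 0 135" --pt "0 0 1.6 0 0 0 135" --pt "0 0 1.0 0 0 0 135" --pt "0 0 0 0 0 0 135" --pt "0 0 0 0 0 0 255" --pt "0 0 0 0 0 0 255" --pt "0 0 0 0 0 0 255" --pt "0 0 0 0 0 0 255" --pt "0 0 0 0 0 0 255"

```text
time: 35.4
tcp_pos: [443.2, -110.3, 88.2]
tcp_rot: [1.072, 2.951, 0.0]
force: [-0.4, 1.2, 5.8]
finger_gap: 6.8
```

>>> drive_tool --pt "0 0 -1.0 0 0 0 255" --pt "0 0 -2.0 0 0 0 255" --pt "0 0 -2.5 0 0 0 255" --pt "0 0 -2.5 0 0 0 255" --pt "0 0 -1.5 0 0 0 255" --pt "0 0 0 0 0 0 255"

```text
time: 36.15
tcp_pos: [443.2, -110.4, 183.6]
tcp_rot: [1.072, 2.95, 0.0]
force: [0.0, 0.5, -1.1]
finger_gap: 6.9
```

```bash
python3 go.py 482 -301 185 95.2
```

```text
t 36.15 pos [ 443.2 -110.4  183.6] psi 50.08 gap 6.9 F [ 0.   0.5 -1.1] j [-0.24  0.23 -0.51  0.82 -0.    0.45]
NOW axes cm [-15.21 -12.13  -0.11] | AFTER-turn axes cm [ -2.13 -19.34  -0.14] | turn [ 0.     0.003 -0.788]
```

>>> drive_tool --pt "-1.1 -0.9 0 0 0 0 255" --pt "-2.3 -1.8 0 0 0 0 255" --pt "-2.8 -2.2 0 0 0 0 255" --pt "-2.8 -2.2 0 0 0 0 255" --pt "-2.8 -2.2 0 0 0 0 255" --pt "-2.1 -1.7 0 0 0 0 255" --pt "-1.3 -1.1 0 0 0 0 255" --pt "0 0 0 0 0 -0.1 255" --pt "0 0 0 0 0 -0.13 255" --pt "0 0 0 0 0 -0.13 255" --pt "0 0 0 0 0 -0.13 255" --pt "0 0 0 0 0 -0.13 255" --pt "0 0 0 0 0 -0.13 255" --pt "0 0 0 0 0 -0.038 255" --pt "0 0 0 0 0 0 255"

```text
time: 38.02
tcp_pos: [481.0, -300.4, 181.7]
tcp_rot: [0.143, -3.137, -0.001]
force: [0.4, -0.6, -1.1]
finger_gap: 7.3
```

```bash
python3 go.py 482 -301 93 95.2;  python3 - <<'E'
from h import *
from workcell import r
c=r.camera("wrist"); cv2.imwrite("pics/w12.png",c["frame"])
E
```

```text
t 38.02 pos [ 481.  -300.4  181.7] psi 95.21 gap 7.3 F [ 0.4 -0.6 -1.1] j [-0.56  0.41 -0.25  0.91  0.   -0.65]
NOW axes cm [-0.11 -0.08  8.87] | AFTER-turn axes cm [-0.1  -0.07  8.87] | turn [ 0.001 -0.001  0.   ]
```

View pics/w12.png

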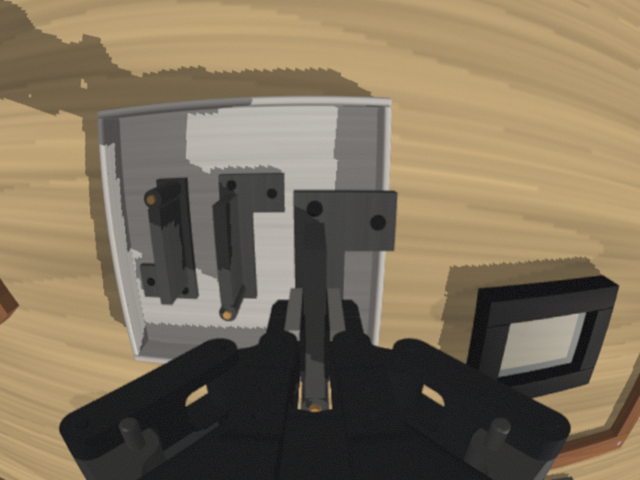

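>>> drive_tool --pt "-0.1 -0.3 2.0 0 0 0 255" --pt "0 0 2.5 0 0 0 255" --pt "0 0 2.0 0 0 0 255" --pt "0 0 1.2 0 0 0 255" --pt "0 0 0.5 0 0 0 255" --pt "0 0 0 0 0 0 255"

```text
time: 38.83
tcp_pos: [482.9, -303.5, 100.5]
tcp_rot: [-0.143, 3.138, -0.0]
force: [1.5, 0.5, -2.2]
finger_gap: 7.1
```

```bash
python3 go.py 482 -304 93 95.2;  python3 - <<'E'
from h import *
from workcell import r
c=r.camera("wrist"); cv2.imwrite("pics/w13.png",c["frame"])
E
```

```text
t 38.83 pos [ 482.9 -303.5  100.5] psi 95.22 gap 7.1 F [ 1.5  0.5 -2.2] j [-0.56  0.49 -0.35  0.73 -0.   -0.65]
NOW axes cm [ 0.09 -0.04  0.75] | AFTER-turn axes cm [ 0.09 -0.04  0.75] | turn [-0.  0.  0.]
```

View pics/w13.png

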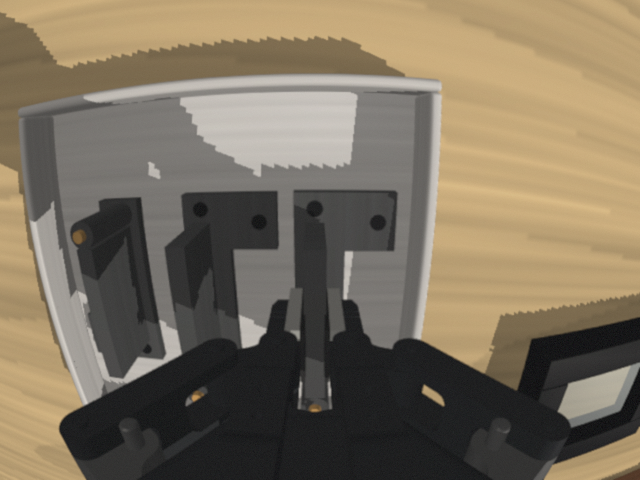

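>>> drive_tool --pt "0 0 0.4 0 0 0 255" --pt "0 0 0.3 0 0 0 255" --pt "0 0 0 0 0 0 255" --pt "0 0 0 0 0 0 190" --pt "0 0 0 0 0 0 190" --pt "0 0 0 0 0 0 190" --pt "0 0 -0.8 0 0 0 190" --pt "0 0 -1.5 0 0 0 190" --pt "0 0 -2.5 0 0 0 190" --pt "0 0 -2.5 0 0 0 190" --pt "0 0 -2.0 0 0 0 190" --pt "0 0 0 0 0 0 110"

```text
time: 40.38
tcp_pos: [484.1, -304.3, 189.2]
tcp_rot: [-0.143, 3.134, -0.005]
force: [0.1, -0.8, -0.5]
finger_gap: 38.9
```

>>> drive_tool --pt "1.0 0 -1 0 0 0 110" --pt "2 0 -1 0 0 0 110" --pt "3 0 0 0 0 0 110" --pt "3 0 0 0 0 0 110" --pt "3 0 0 0 0 0 110" --pt "2 0 0 0 0 0 110" --pt "0 0 0 0 0 0 110"

```text
time: 41.25
tcp_pos: [341.5, -315.9, 206.5]
tcp_rot: [0.14, -3.138, -0.001]
force: [0.9, -0.0, 1.4]
finger_gap: 48.6
```

```bash
python3 go.py 482 -304 185 95.2;  python3 - <<'E'
from h import *
from workcell import r
for n in ("top","scene"):
  c=r.camera(n); cv2.imwrite(f"pics/{n}14.png",c["frame"]);np.savez(f"{n}14.npz",**c)
E
```

```text
t 41.25 pos [ 341.5 -315.9  206.5] psi 95.11 gap 48.6 F [ 0.9 -0.   1.4] j [-0.75  0.23 -0.45  0.89  0.   -0.84]
NOW axes cm [-14.1   -0.06   2.14] | AFTER-turn axes cm [-14.1   -0.08   2.15] | turn [ 0.001 -0.001 -0.002]
```

View pics/top14.png

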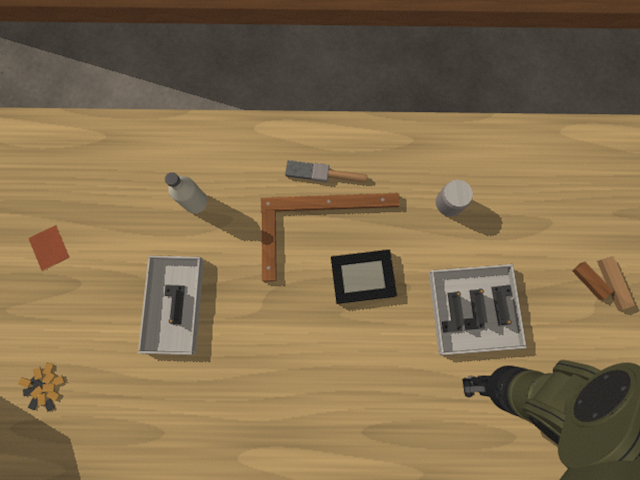

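View pics/scene14.png

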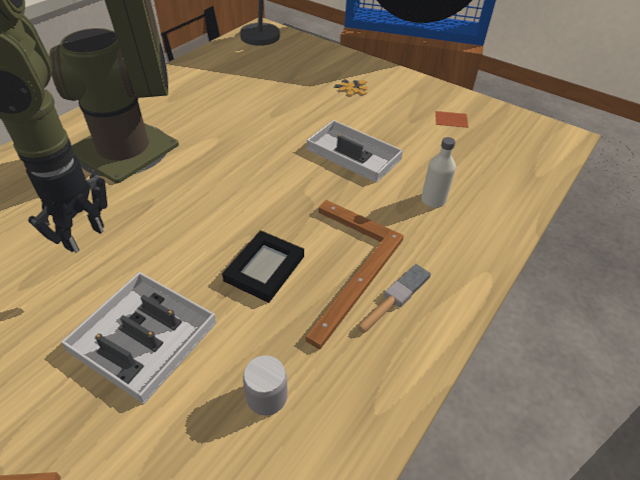

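```bash
python3 go.py 515 -96.6 185 7.8;  python3 - <<'E'
from h import *
for n in("top","scene"):
    c=dict(np.load(n+"14.npz")); W=pts(c)
    d=W[(W[...,2]>20)&(W[...,2]<34)&(W[...,0]>470)&(W[...,0]<660)&(W[...,1]<20)&(W[...,1]>-200)&(c["frame"].max(-1)<60)]
    print("sash",len(d),cv2.minAreaRect(d[:,:2].astype(np.float32)),np.median(d[:,2]))
E
```

```text
t 41.35 pos [ 343.6 -316.5  206.7] psi 95.2 gap 48.1 F [1.5 0.4 1. ] j [-0.74  0.23 -0.45  0.89  0.   -0.84]
NOW axes cm [-19.06  20.35   2.18] | AFTER-turn axes cm [19.46 19.97  2.17] | turn [0.000e+00 1.000e-03 1.525e+00]
sash 1562 ((557.9758911132812, -89.23429870605469), (108.4625015258789, 138.0970916748047), 7.736136436462402) 27.58548787240528
sash 1706 ((559.2362060546875, -92.42451477050781), (109.46490478515625, 141.0510711669922), 7.509287357330322) 24.732679013625102
```

>>> drive_tool --pt "-1.1 1.2 0 0 0 0 110" --pt "-2.3 2.5 0.3 0 0 0 110" --pt "-2.8 3.0 0.3 0 0 0 110" --pt "-2.8 3.0 0.3 0 0 0 110" --pt "-2.8 3.0 0.3 0 0 0 110" --pt "-2.8 3.0 0.3 0 0 0 110" --pt "-2.6 2.7 0.3 0 0 0 110" --pt "-1.8 2.0 0.3 0 0 0 110"

```text
time: 42.35
tcp_pos: [515.9, -92.7, 185.1]
tcp_rot: [-0.148, 3.137, 0.001]
force: [0.1, -0.6, -0.6]
finger_gap: 48.6
```

>>> drive_tool --pt "0 0 0 0 0 0.1 110" --pt "0 0 0 0 0 0.14 110" --pt "0 0 0 0 0 0.14 110" --pt "0 0 0 0 0 0.14 110" --pt "0 0 0 0 0 0.14 110" --pt "0 0 0 0 0 0.14 110" --pt "0 0 0 0 0 0.14 110" --pt "0 0 0 0 0 0.14 110" --pt "0 0 0 0 0 0.14 110" --pt "0 0 0 0 0 0.14 110" --pt "0 0 0 0 0 0.14 110" --pt "0 0 0 0 0 0.025 110" --pt "0 0 0 0 0 0 110"

```text
time: 43.98
tcp_pos: [514.4, -94.9, 185.3]
tcp_rot: [-2.061, -2.371, -0.0]
force: [0.1, -0.1, -0.1]
finger_gap: 48.6
```

```bash
python3 go.py 515 -96.6 88 7.7;  python3 - <<'E'
from h import *
from workcell import r
c=r.camera("wrist"); cv2.imwrite("pics/w15.png",c["frame"])
E
```

```text
t 43.98 pos [514.4 -94.9 185.3] psi 8.01 gap 48.6 F [ 0.1 -0.1 -0.1] j [-0.18  0.34 -0.36  0.88  0.    1.25]
NOW axes cm [-0.18  0.04  9.73] | AFTER-turn axes cm [-0.18  0.04  9.73] | turn [-0.    -0.     0.005]
```

View pics/w15.png

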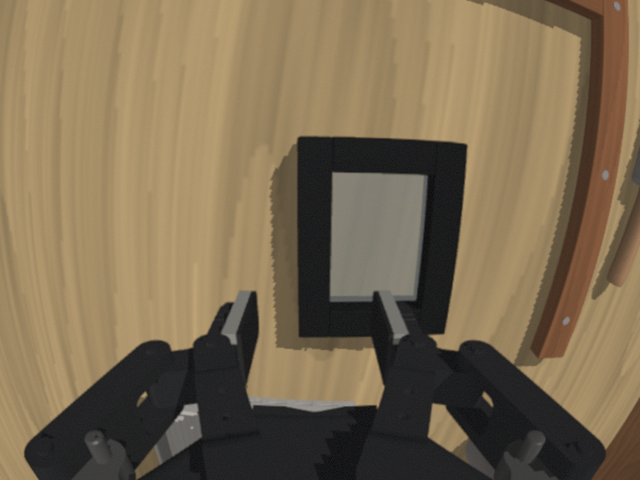

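>>> drive_tool --pt "-0.1 0 2.0 0 0 0 110" --pt "-0.1 0 2.5 0 0 0 110" --pt "0 0 2.5 0 0 0 110" --pt "0 0 1.5 0 0 0 110" --pt "0 0 1.0 0 0 0 110" --pt "0 0 0 0 0 0 110" --force 40

```text
time: 44.78
tcp_pos: [514.0, -97.6, 90.0]
tcp_rot: [-2.063, -2.368, 0.001]
force: [-0.8, 0.1, -0.2]
finger_gap: 48.4
```

```bash
python3 go.py 515 -96.6 88 7.7; python3 -c "
from workcell import r;print(r.tcp_to_tips)"
```

```text
t 44.77 pos [514.  -97.6  90. ] psi 7.86 gap 48.4 F [-0.8  0.1 -0.2] j [-0.19  0.44 -0.48  0.65  0.    1.25]
NOW axes cm [0.09 0.11 0.2 ] | AFTER-turn axes cm [0.09 0.11 0.2 ] | turn [-0.001 -0.     0.003]
72.6
```

>>> drive_tool --pt "0 0 0 0 0 0 160" --pt "0 0 0 0 0 0 190" --pt "0 0 0 0 0 0 210" --pt "0 0 0 0 0 0 230" --pt "0 0 0 0 0 0 230" --pt "0 0 0 0 0 0 230" --force 40

```text
time: 45.52
tcp_pos: [514.5, -97.9, 91.3]
tcp_rot: [2.064, 2.367, 0.001]
force: [-1.8, 0.3, 6.0]
finger_gap: 20.9
```

```bash
python3 go.py 515 -96.6 88 2.6;  python3 - <<'E'
from h import *
from workcell import r
for n in("top","scene"):
    c=r.camera(n); np.savez(f"{n}16.npz",**c); W=pts(c)
    cv2.imwrite(f"pics/{n}16.png",cv2.resize(c["frame"][180:320,200:420] if n=="scene" else c["frame"][185:365,240:410],None,fx=3,fy=3))
E
```

```text
t 45.52 pos [514.5 -97.9  91.3] psi 7.84 gap 20.9 F [-1.8  0.3  6. ] j [-0.19  0.44 -0.48  0.65 -0.    1.25]
NOW axes cm [0.12 0.07 0.33] | AFTER-turn axes cm [0.13 0.06 0.33] | turn [0.001 0.001 0.091]
```

View pics/scene16.png

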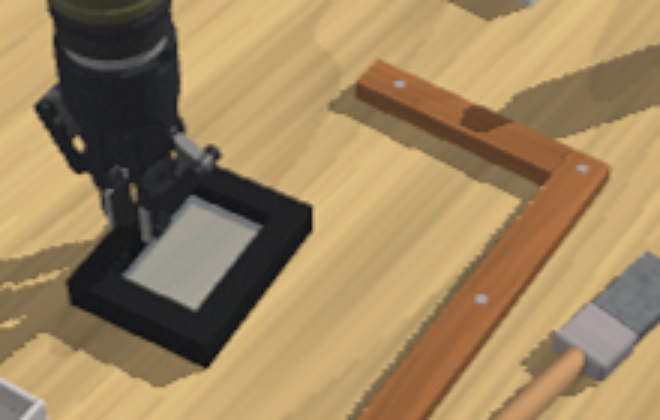

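View pics/top16.png

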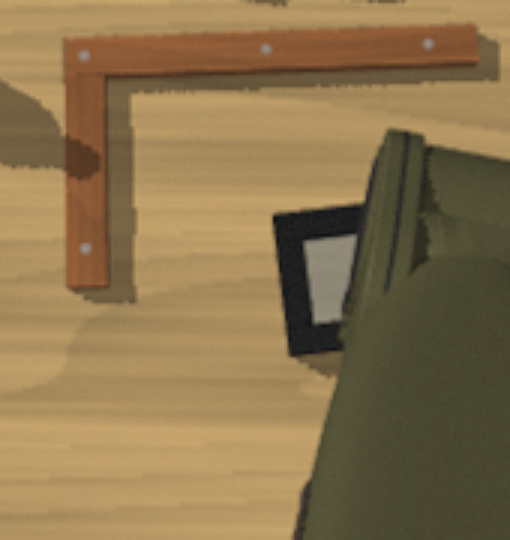

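>>> drive_tool --pt "0 0 0 0 0 0.04 230" --pt "0 0 0 0 0 0.05 230" --pt "0 0 0 0 0 0 230" --force 60

```text
time: 46.0
tcp_pos: [515.0, -97.1, 91.4]
tcp_rot: [2.167, 2.274, 0.004]
force: [-0.3, 3.3, 4.9]
finger_gap: 20.5
```

```bash
python3 go.py 613 38 90 2.6
```

```text
t 46.0 pos [515.  -97.1  91.4] psi 2.74 gap 20.5 F [-0.3  3.3  4.9] j [-0.19  0.44 -0.48  0.65  0.    1.34]
NOW axes cm [13.02 10.43  0.18] | AFTER-turn axes cm [13.05 10.4   0.14] | turn [ 0.002 -0.001  0.002]
```

>>> drive_tool --pt "0.5 0.4 0 0 0 0 230" --pt "1.0 0.8 0 0 0 0 230" --pt "1.3 1.04 0 0 0 0 230" --pt "1.3 1.04 0 0 0 0 230" --pt "1.3 1.04 0 0 0 0 230" --pt "1.3 1.04 0 0 0 0 230" --pt "1.3 1.04 0 0 0 0 230" --pt "1.3 1.04 0 0 0 0 230" --pt "1.3 1.04 0 0 0 0 230" --pt "1.2 0.96 0 0 0 0 230" --pt "0.8 0.64 0 0 0 0 230" --pt "0.4 0.3 0 0 0 0 230" --pt "0 0 0 0 0 0 230"

```text
time: 47.62
tcp_pos: [611.5, 35.7, 91.5]
tcp_rot: [2.169, 2.27, -0.004]
force: [-3.3, -3.9, 7.7]
finger_gap: 20.1
```

```bash
python3 go.py 620 45 90 2.6;  python3 - <<'E'
from h import *
from workcell import r
for n in("top","scene"):
    c=r.camera(n); np.savez(f"{n}17.npz",**c); W=pts(c)
    cv2.imwrite(f"pics/{n}17.png",cv2.resize(c["frame"][160:300,230:420] if n=="scene" else c["frame"][185:305,240:410],None,fx=4,fy=4,interpolation=cv2.INTER_CUBIC))
E
```

```text
t 47.62 pos [611.5  35.7  91.5] psi 2.61 gap 20.1 F [-3.3 -3.9  7.7] j [ 0.06  0.56 -0.25  0.76 -0.    1.58]
NOW axes cm [0.9  0.89 0.14] | AFTER-turn axes cm [0.9  0.89 0.15] | turn [-0.     0.004  0.   ]
```

View pics/scene17.png

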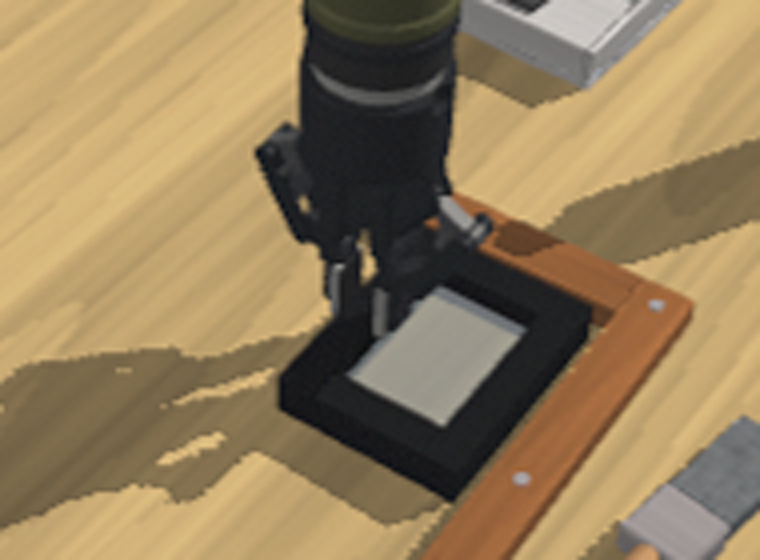

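View pics/top17.png

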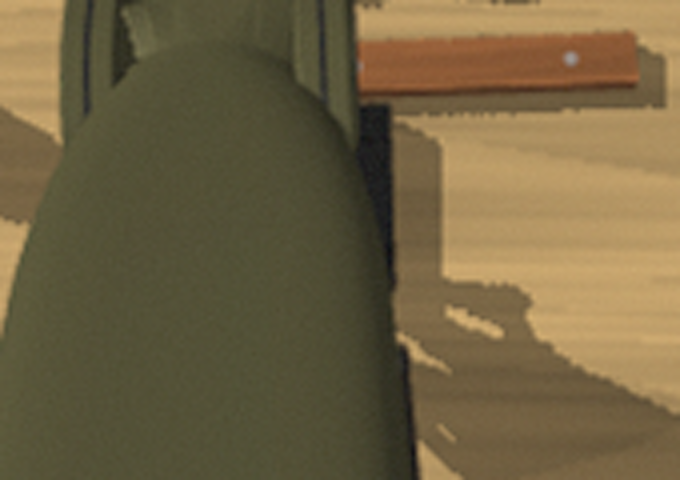

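>>> drive_tool --pt "0 0.2 0 0 0 0 230" --pt "0 0.2 0 0 0 0 230" --pt "0 0.2 0 0 0 0 230" --pt "0 0 0 0 0 0 230"

```text
time: 48.22
tcp_pos: [613.1, 35.8, 91.4]
tcp_rot: [-2.167, -2.268, 0.013]
force: [-11.5, -4.4, 15.3]
finger_gap: 20.3
```

>>> drive_tool --pt "0 0.15 0 0 0 0 230" --pt "0 0.1 0 0 0 0 230" --pt "0 0 0 0 0 0 230"

```text
time: 48.6
tcp_pos: [615.5, 36.2, 91.4]
tcp_rot: [-2.166, -2.269, 0.012]
force: [-12.9, -3.8, 16.9]
finger_gap: 20.1
```

>>> drive_tool --pt "0 0 -0.1 0 0 0 230" --pt "0 0 -0.1 0 0 0 230" --pt "0 0 0 0 0 0 230"

```text
time: 48.98
tcp_pos: [620.0, 37.4, 91.8]
tcp_rot: [-2.168, -2.273, 0.001]
force: [-1.5, -0.9, -3.1]
finger_gap: 20.1
```

```bash
python3 go.py 620 45 90 2.6;  python3 - <<'E'
from h import *
from workcell import r
s=r.sense();print(s["torque"],s["joint_torque"].round(1))
for n in("wrist","scene"):
    c=r.camera(n); 
    cv2.imwrite(f"pics/{n}18.png",cv2.resize(c["frame"][160:300,230:420],None,fx=4,fy=4,interpolation=cv2.INTER_CUBIC) if n=="scene" else c["frame"])
E
```

```text
t 48.98 pos [620.   37.4  91.8] psi 2.7 gap 20.1 F [-1.5 -0.9 -3.1] j [ 0.06  0.58 -0.22  0.77  0.    1.58]
NOW axes cm [0.76 0.04 0.18] | AFTER-turn axes cm [0.76 0.04 0.18] | turn [-0.001 -0.     0.002]
[-0.10233299  0.36468165 -0.06437718] [  0.2 -55.4  22.9  -0.6   0.1  -0. ]
```

View pics/scene18.png

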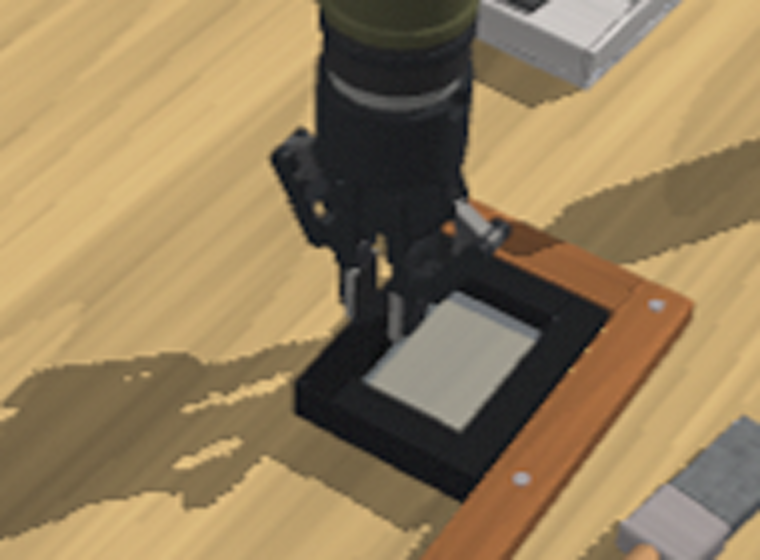

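View pics/wrist18.png

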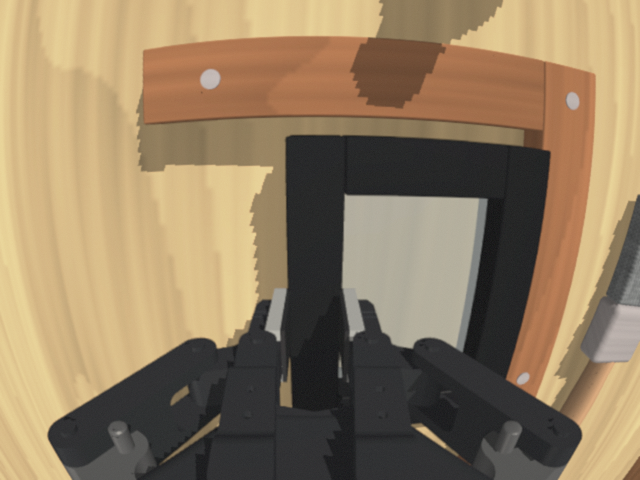

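>>> drive_tool --pt "0.2 0 0 0 0 0 230" --pt "0.2 0 0 0 0 0 230" --pt "0.1 0 0 0 0 0 230" --pt "0 0 0 0 0 0 230"

```text
time: 49.58
tcp_pos: [620.1, 42.7, 92.2]
tcp_rot: [-2.168, -2.273, -0.0]
force: [-0.7, -1.0, -4.8]
finger_gap: 20.0
```

>>> drive_tool --pt "0 0.1 0 0 0 0 230" --pt "0 0.1 0 0 0 0 230" --pt "0 0 0 0 0 0 230"

```text
time: 49.95
tcp_pos: [620.6, 42.5, 92.0]
tcp_rot: [-2.167, -2.272, 0.004]
force: [-5.2, -0.0, -3.1]
finger_gap: 20.0
```

>>> drive_tool --pt "0.1 0 0 0 0 0 230" --pt "0.1 0 0 0 0 0 230" --pt "0.1 0 0 0 0 0 230" --pt "0 0 0 0 0 0 230"

```text
time: 50.45
tcp_pos: [620.1, 43.9, 91.9]
tcp_rot: [-2.17, -2.271, 0.008]
force: [-5.7, -5.4, -2.2]
finger_gap: 20.2
```

>>> drive_tool --pt "0.1 0 0 0 0 0 230" --pt "0.1 0 0 0 0 0 230" --pt "0 0 0 0 0 0 230"

```text
time: 50.82
tcp_pos: [620.1, 45.3, 91.9]
tcp_rot: [2.17, 2.271, -0.01]
force: [-5.7, -6.5, -2.9]
finger_gap: 20.1
```

>>> drive_tool --pt "0.1 0 0 0 0 0 230" --pt "0.1 0 0 0 0 0 230" --pt "0 0 0 0 0 0 230"

```text
time: 51.2
tcp_pos: [620.1, 45.7, 92.0]
tcp_rot: [2.169, 2.267, -0.014]
force: [-5.2, -11.5, -1.6]
finger_gap: 19.8
```

>>> drive_tool --pt "0.1 0 0 0 0 0 230" --pt "0 0 0 0 0 0 230"

```text
time: 51.45
tcp_pos: [620.1, 45.8, 92.1]
tcp_rot: [2.169, 2.266, -0.016]
force: [-6.1, -13.1, -1.4]
finger_gap: 20.0
```

```bash
python3 go.py 620 45 90 2.6;  python3 - <<'E'
from h import *
from workcell import r
for n in("wrist","scene"):
    c=r.camera(n); 
    cv2.imwrite(f"pics/{n}19.png",cv2.resize(c["frame"][160:300,230:420],None,fx=4,fy=4,interpolation=cv2.INTER_CUBIC) if n=="scene" else c["frame"])
E
```

```text
t 51.45 pos [620.1  45.8  92.1] psi 2.51 gap 20.0 F [ -6.1 -13.1  -1.4] j [ 0.08  0.58 -0.22  0.78 -0.01  1.6 ]
NOW axes cm [-0.08 -0.01  0.21] | AFTER-turn axes cm [-0.08 -0.01  0.21] | turn [-0.004  0.011 -0.002]
```

View pics/scene19.png

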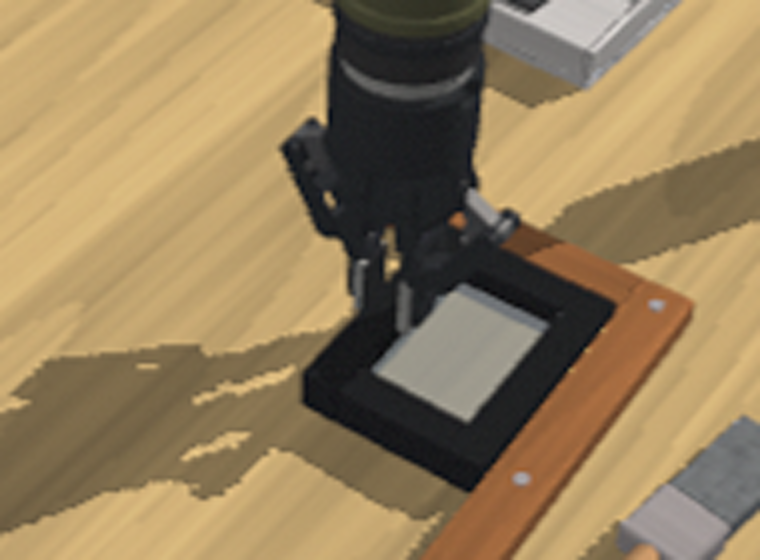

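View pics/wrist19.png

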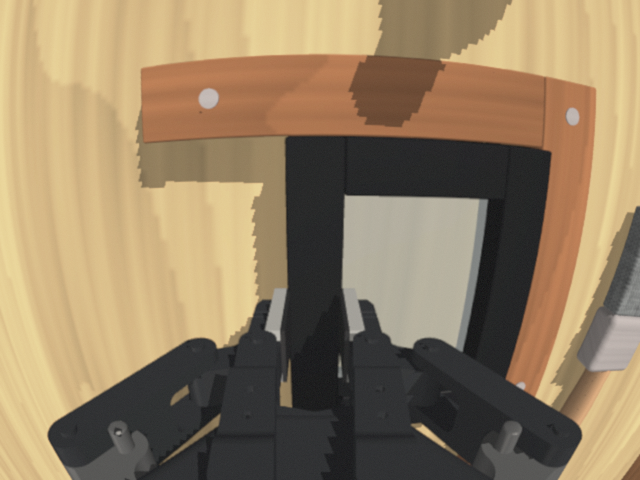

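>>> drive_tool --pt "0 0.1 0 0 0 0 230" --pt "0 0.1 0 0 0 0 230" --pt "0 0 0 0 0 0 230" --pt "0 0 0 0 0 0 230"

```text
time: 52.05
tcp_pos: [620.3, 45.8, 91.9]
tcp_rot: [2.171, 2.268, -0.019]
force: [-9.7, -13.9, 0.4]
finger_gap: 19.9
```

>>> drive_tool --pt "0 0 0.05 0 0 0 210" --pt "0 0 0 0 0 0 195" --pt "0 0 0 0 0 0 180" --pt "0 0 0 0 0 0 170" --pt "0 0 0 0 0 0 160" --pt "0 0 0 0 0 0 160"

```text
time: 52.8
tcp_pos: [624.4, 50.5, 92.6]
tcp_rot: [2.168, 2.272, 0.002]
force: [-3.1, -1.1, -0.0]
finger_gap: 31.8
```

```bash
python3 go.py 620 45 90 2.6
```

```text
t 52.8 pos [624.4  50.5  92.6] psi 2.69 gap 31.8 F [-3.1 -1.1 -0. ] j [ 0.08  0.58 -0.21  0.78 -0.    1.6 ]
NOW axes cm [-0.53 -0.47  0.26] | AFTER-turn axes cm [-0.53 -0.47  0.26] | turn [0.002 0.    0.002]
```

>>> drive_tool --pt "0 -0.4 0 0 0 0 150" --pt "0 0 0 0 0 0 150" --pt "0 0 -1.0 0 0 0 150" --pt "0 0 -2.0 0 0 0 150" --pt "0 0 -3.0 0 0 0 150" --pt "0 0 -3.0 0 0 0 255" --pt "0 0 0 0 0 0 255"

```text
time: 53.68
tcp_pos: [622.1, 50.7, 185.5]
tcp_rot: [2.165, 2.27, 0.009]
force: [0.5, 0.1, -0.3]
finger_gap: 0.4
```

>>> drive_tool --pt "0 -2 0 0 0 0 255" --pt "0 -4 0 0 0 0 255" --pt "0 -4 0 0 0 0 255" --pt "0 -4 0 0 0 0 255" --pt "0 -4 0 0 0 0 255" --pt "0 -4 0 0 0 0 255" --pt "0 -2 0 0 0 0 255" --pt "0 0 0 0 0 0 255"

```text
time: 54.68
tcp_pos: [378.1, 39.0, 181.4]
tcp_rot: [-2.168, -2.272, 0.002]
force: [-0.5, -0.0, 0.3]
finger_gap: -0.2
```

```bash
cat >> h.py <<'E'
def sash(c):
    W=pts(c)
    m=(W[...,2]>21)&(W[...,2]<33)&(W[...,0]>560)&(W[...,0]<740)&(W[...,1]<140)&(W[...,1]>-60)&(c["frame"].max(-1)<60)
    return cv2.minAreaRect(W[m][:,:2].astype(np.float32))
E
python3 go.py 620 45 90 2.6;  python3 - <<'E'
from h import *
from workcell import r
for n in("top","scene"):
    c=r.camera(n); np.savez(f"{n}20.npz",**c); print(sash(c))
    cv2.imwrite(f"pics/{n}20.png",cv2.resize(c["frame"][160:300,230:420] if n=="scene" else c["frame"][185:300,240:410],None,fx=4,fy=4,interpolation=cv2.INTER_CUBIC))
E
```

```text
t 54.67 pos [378.1  39.  181.4] psi 2.71 gap -0.2 F [-0.5 -0.   0.3] j [ 0.1   0.12 -0.67  0.78  0.    1.63]
NOW axes cm [-0.55 24.21  9.1 ] | AFTER-turn axes cm [-0.5  24.19  9.14] | turn [-0.002  0.     0.002]
((663.5436401367188, 49.4825439453125), (109.07013702392578, 138.57716369628906), 2.08738112449646)
((664.6793823242188, 46.30653762817383), (109.82317352294922, 141.20870971679688), 2.262322425842285)
```

View pics/scene20.png

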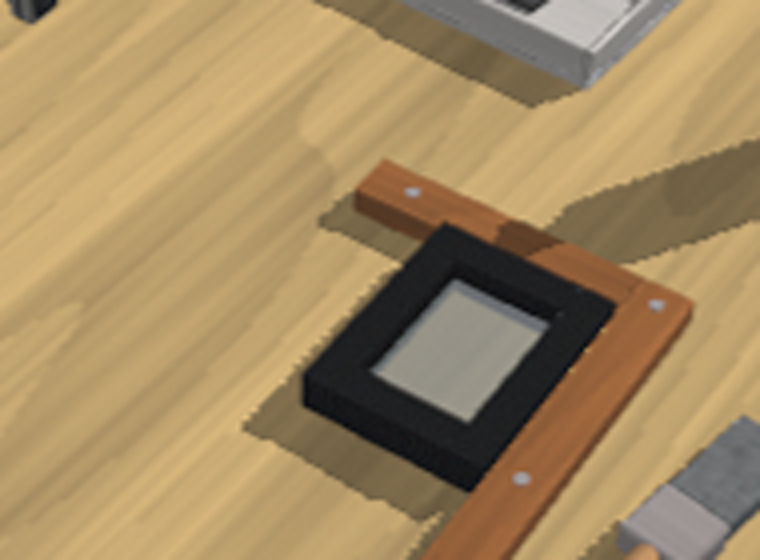

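View pics/top20.png

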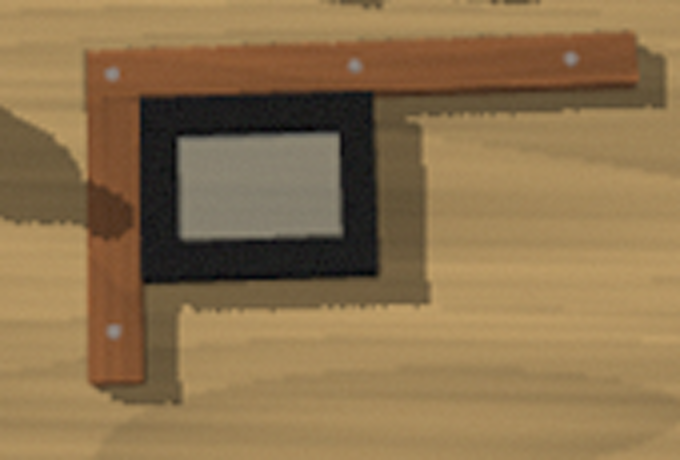

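```bash
python3 go.py 570 36 84 2.6
```

```text
t 54.77 pos [381.   39.3 182. ] psi 2.7 gap -0.1 F [-0.1 -0.8 -0.5] j [ 0.1   0.12 -0.67  0.78  0.    1.63]
NOW axes cm [-1.22 18.85  9.83] | AFTER-turn axes cm [-1.18 18.87  9.8 ] | turn [ 0.002 -0.     0.002]
```

>>> drive_tool --pt "0 1.5 0 0 0 0 255" --pt "-0.2 3 1 0 0 0 255" --pt "-0.2 3 1.5 0 0 0 255" --pt "-0.2 3 2 0 0 0 255" --pt "-0.2 3 2 0 0 0 255" --pt "-0.2 3 1.5 0 0 0 255" --pt "-0.2 2.3 1.0 0 0 0 255" --pt "0 0 0.5 0 0 0 255" --pt "0 0 0 0 0 0 255"

```text
time: 55.9
tcp_pos: [567.9, 35.9, 85.9]
tcp_rot: [-2.168, -2.272, 0.003]
force: [-0.2, -0.6, -0.2]
finger_gap: 0.4
```

```bash
python3 go.py 594 36 84 2.6
```

```text
t 55.9 pos [567.9  35.9  85.9] psi 2.69 gap 0.4 F [-0.2 -0.6 -0.2] j [ 0.06  0.51 -0.37  0.69  0.    1.59]
NOW axes cm [-0.12  2.61  0.18] | AFTER-turn axes cm [-0.11  2.61  0.19] | turn [-0.002 -0.     0.002]
```

>>> drive_tool --pt "0 0.8 0 0 0 0 255" --pt "0 0.6 0 0 0 0 255" --pt "0 0.4 0 0 0 0 255" --pt "0 0.2 0 0 0 0 255" --pt "0 0 0 0 0 0 255"

```text
time: 56.52
tcp_pos: [588.3, 36.9, 87.0]
tcp_rot: [2.169, 2.273, 0.0]
force: [0.2, -0.8, -0.5]
finger_gap: 0.0
```

>>> drive_tool --pt "0 0.2 0 0 0 0 255" --pt "0 0.2 0 0 0 0 255" --pt "0 0 0 0 0 0 255"

```text
time: 56.9
tcp_pos: [592.5, 37.1, 86.9]
tcp_rot: [2.169, 2.273, 0.0]
force: [-0.4, -0.2, 0.3]
finger_gap: -0.3
```

>>> drive_tool --pt "0 0.2 0 0 0 0 255" --pt "0 0.1 0 0 0 0 255" --pt "0 0 0 0 0 0 255"

```text
time: 57.28
tcp_pos: [595.3, 37.2, 86.9]
tcp_rot: [2.169, 2.273, -0.0]
force: [-0.2, -0.1, 0.5]
finger_gap: 0.2
```

>>> drive_tool --pt "0 0.15 0 0 0 0 255" --pt "0 0.15 0 0 0 0 255" --pt "0 0 0 0 0 0 255"

```text
time: 57.65
tcp_pos: [596.1, 37.3, 86.6]
tcp_rot: [-2.166, -2.271, 0.005]
force: [-5.1, -0.5, 4.0]
finger_gap: 0.0
```

>>> drive_tool --pt "0 0.15 0 0 0 0 255" --pt "0 0.1 0 0 0 0 255" --pt "0 0 0 0 0 0 255"

```text
time: 58.02
tcp_pos: [596.5, 37.3, 86.5]
tcp_rot: [-2.165, -2.269, 0.01]
force: [-9.2, 0.3, 8.3]
finger_gap: 0.0
```

>>> drive_tool --pt "0 0.15 0 0 0 0 255" --pt "0 0.1 0 0 0 0 255" --pt "0 0 0 0 0 0 255"

```text
time: 58.4
tcp_pos: [597.0, 37.3, 86.3]
tcp_rot: [-2.163, -2.267, 0.014]
force: [-14.0, -1.1, 12.2]
finger_gap: -0.0
```

>>> drive_tool --pt "0 -0.6 0 0 0 0 255" --pt "0 -1.5 0 0 0 0 255" --pt "0 -1.5 -1 0 0 0 255" --pt "-1.0 0 -2 0 0 0 255" --pt "-3.0 0 -2 0 0 0 255" --pt "-3.0 0 0 0 0 0 255" --pt "-2.5 0 0 0 0 0 255" --pt "0 0 0 0 0 0 255"

```text
time: 59.4
tcp_pos: [572.2, -60.5, 137.8]
tcp_rot: [2.17, 2.269, 0.002]
force: [-0.6, 0.0, -0.5]
finger_gap: 0.0
```

```bash
python3 go.py 667 -55 84 2.6
```

```text
t 59.4 pos [572.2 -60.5 137.8] psi 2.54 gap 0.0 F [-0.6  0.  -0.5] j [-0.11  0.46 -0.29  0.81 -0.    1.42]
NOW axes cm [0.13 9.48 5.4 ] | AFTER-turn axes cm [0.11 9.49 5.38] | turn [ 0.002  0.    -0.001]
```

>>> drive_tool --pt "0 1.5 0 0 0 0 255" --pt "0 2.5 0 0 0 0 255" --pt "0 2.5 0.5 0 0 0 255" --pt "0 2.0 1.0 0 0 0 255" --pt "0 1.0 1.5 0 0 0 255" --pt "0 0 1.5 0 0 0 255" --pt "0 0 0.7 0 0 0 255" --pt "0 0 0 0 0 0 255"

```text
time: 60.4
tcp_pos: [665.2, -54.5, 83.9]
tcp_rot: [-2.167, -2.271, 0.003]
force: [0.6, -0.3, -0.8]
finger_gap: -0.0
```

>>> drive_tool --pt "0.4 0 0 0 0 0 255" --pt "0.5 0 0 0 0 0 255" --pt "0.4 0 0 0 0 0 255" --pt "0.2 0 0 0 0 0 255" --pt "0 0 0 0 0 0 255"

```text
time: 61.02
tcp_pos: [666.0, -39.3, 85.0]
tcp_rot: [2.168, 2.273, 0.0]
force: [-0.4, -0.4, -0.0]
finger_gap: -0.0
```

>>> drive_tool --pt "0.2 0 0 0 0 0 255" --pt "0.1 0 0 0 0 0 255" --pt "0 0 0 0 0 0 255"

```text
time: 61.4
tcp_pos: [665.8, -36.5, 84.8]
tcp_rot: [-2.169, -2.273, 0.0]
force: [0.7, 0.1, -0.5]
finger_gap: -0.2
```

>>> drive_tool --pt "0.15 0 0 0 0 0 255" --pt "0.15 0 0 0 0 0 255" --pt "0 0 0 0 0 0 255"

```text
time: 61.78
tcp_pos: [665.6, -33.4, 84.9]
tcp_rot: [-2.168, -2.273, 0.0]
force: [0.1, 1.0, 0.1]
finger_gap: 0.1
```

>>> drive_tool --pt "0.1 0 0 0 0 0 255" --pt "0.1 0 0 0 0 0 255" --pt "0 0 0 0 0 0 255"

```text
time: 62.15
tcp_pos: [665.6, -32.1, 84.9]
tcp_rot: [2.168, 2.272, -0.001]
force: [-0.5, -3.1, -0.5]
finger_gap: 0.1
```

>>> drive_tool --pt "0.1 0 0 0 0 0 255" --pt "0.1 0 0 0 0 0 255" --pt "0 0 0 0 0 0 255"

```text
time: 62.52
tcp_pos: [666.1, -31.5, 85.0]
tcp_rot: [2.168, 2.269, -0.004]
force: [1.3, -6.5, -0.3]
finger_gap: 0.1
```

>>> drive_tool --pt "0.1 0 0 0 0 0 255" --pt "0.1 0 0 0 0 0 255" --pt "0 0 0 0 0 0 255"

```text
time: 62.9
tcp_pos: [666.1, -31.2, 85.0]
tcp_rot: [2.167, 2.266, -0.008]
force: [1.3, -12.4, -1.7]
finger_gap: -0.1
```

>>> drive_tool --pt "0.1 0 0 0 0 0 255" --pt "0.1 0 0 0 0 0 255" --pt "0 0 0 0 0 0 255"

```text
time: 63.28
tcp_pos: [666.0, -30.9, 85.1]
tcp_rot: [2.167, 2.262, -0.012]
force: [1.3, -15.0, -1.3]
finger_gap: -0.1
```

>>> drive_tool --pt "-0.6 0 0 0 0 0 255" --pt "-1.5 0 0 0 0 0 255" --pt "-1.0 0 -1 0 0 0 255" --pt "0 0 -3 0 0 0 255" --pt "0 -1 -3 0 0 0 255" --pt "0 -3 -2 0 0 0 255" --pt "0 -4 0 0 0 0 255" --pt "0 -4 0 0 0 0 255" --pt "-1 -4 0 0 0 0 255" --pt "-2 -4 0 0 0 0 255" --pt "-3 -4 0 0 0 0 255" --pt "-3 -3 0 0 0 0 255" --pt "-3 -2 0 0 0 0 255" --pt "0 0 0 0 0 0 255"

```text
time: 65.03
tcp_pos: [381.8, -191.4, 175.7]
tcp_rot: [2.172, 2.268, 0.001]
force: [0.0, -0.5, 0.1]
finger_gap: 0.3
```

```bash
python3 go.py 620 45 90 2.6;  python3 - <<'E'
from h import *
from workcell import r
for n in("top","scene"):
    c=r.camera(n); np.savez(f"{n}21.npz",**c); print(sash(c))
    cv2.imwrite(f"pics/{n}21.png",c["frame"])
    cv2.imwrite(f"pics/{n}21z.png",cv2.resize(c["frame"][190:285,290:400] if n=="scene" else c["frame"][190:285,255:375],None,fx=6,fy=6,interpolation=cv2.INTER_CUBIC))
E
```

```text
t 65.03 pos [ 381.8 -191.4  175.7] psi 2.48 gap 0.3 F [ 0.  -0.5  0.1] j [-0.46  0.2  -0.59  0.78  0.    1.06]
NOW axes cm [22.59 24.81  8.6 ] | AFTER-turn axes cm [22.54 24.87  8.57] | turn [ 0.001  0.    -0.002]
((663.5659790039062, 49.25514221191406), (109.36090850830078, 138.3884735107422), 2.266068696975708)
((665.5819702148438, 46.91182327270508), (109.51889038085938, 142.55848693847656), 2.766134738922119)
```

View pics/scene21z.png

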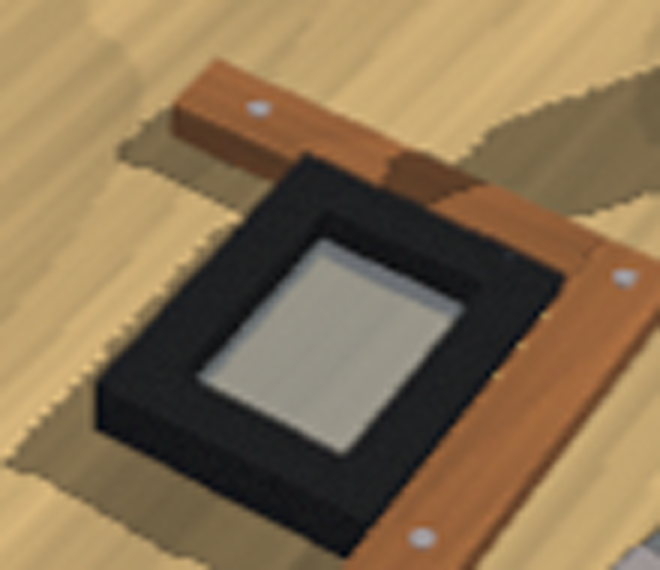

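View pics/top21z.png

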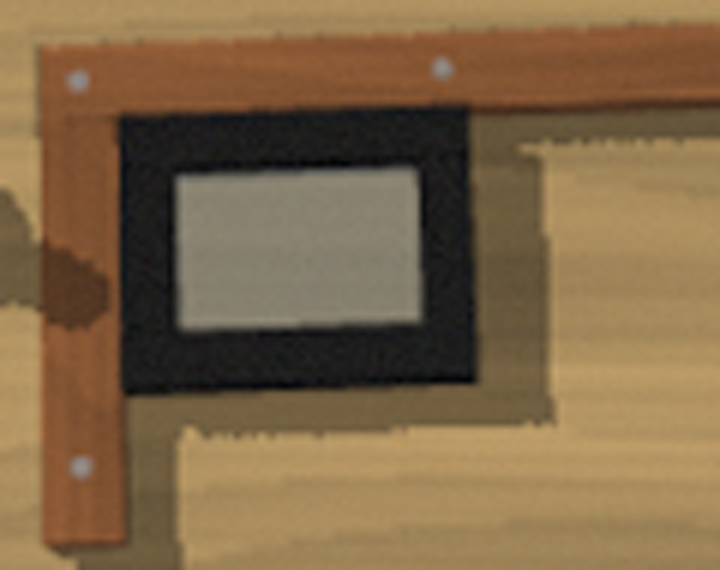

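View pics/top21.png

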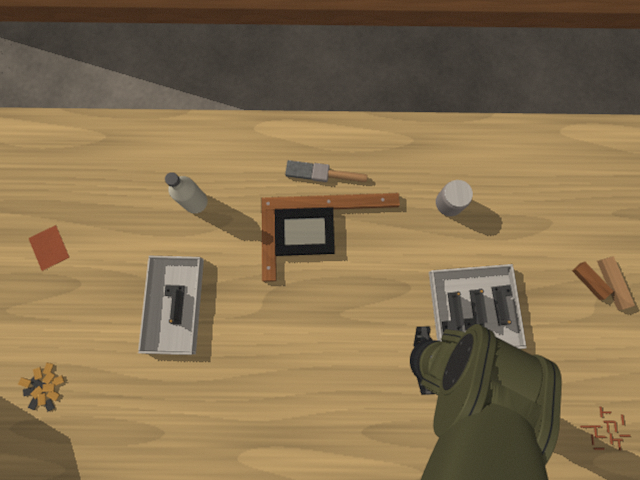

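```bash
python3 - <<'E'
from h import *
from workcell import r
c=r.camera("scene")
a=cv2.resize(c["frame"][265:405,55:225],None,fx=3,fy=3); b=cv2.resize(c["frame"][115:185,300:410],None,fx=2.6,fy=2.6)
cv2.imwrite("pics/f1.png",a);cv2.imwrite("pics/f2.png",b)
c0=dict(np.load("top14.npz"));W=pts(c0);m=(c0["frame"].max(-1)<75)
Tq=np.array([486.6,-349.8]);th=np.radians(5.2);R=np.array([[np.cos(th),np.sin(th)],[-np.sin(th),np.cos(th)]])
q=W[m&(W[...,2]>6)&(abs(W[...,0]-487)<110)&(abs(W[...,1]+350)<110)]
l=(q[:,:2]-Tq)@R.T; print("square local",l.min(0),l.max(0),q[:,2].max())
q=W[m&(W[...,2]>6)&(abs(W[...,0]-489)<110)&(abs(W[...,1]-350)<60)]
print("long",q.min(0)-[489.3,349.6,0],q.max(0)-[489.3,349.6,0])
E
```

```text
square local [-105.97652476  -91.27735689] [89.22298691 82.99837753] 621.5558221646743
long [-44.20445926 -23.12963032   6.77447804] [41.22451682 20.33393747 54.05351628]
```

View pics/f1.png

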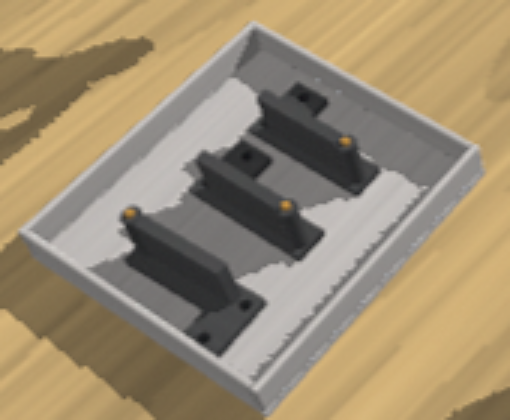

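View pics/f2.png

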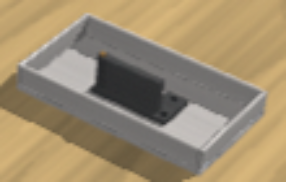

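All the leaves lie flat inside the correct trays, and the sash is flush in the corner. Handing in.

```bash
python3 -c "
from workcell import r
print(r.close_job(), r.sense()['time'])"
```

```text
the job is handed in; nothing more can be done
the job is handed in; nothing more can be done
```

The bench is ready and the job was handed in at about 65 s of the 210 s allowed. Four leaves were present, one left-hand and three right-hand.

- **Leaves:** I placed the left-hand leaf in the long tray and the three right-hand leaves in the square tray. The last pictures show all four flat inside the walls. A numeric check agreed for the long tray. The same check for the square tray was spoiled because the arm fell inside the measured area, so there I relied on the pictures.
- **Sash:** After the leaves, I gripped the sash's front rail and slid it into the fence corner. I then pressed it home with closed fingers, about 14 N against the long batten and 15 N against the short one, until it barely gave.
- **Sash position:** The two cameras put its centre at about (664.6, 48.1) mm. The expected home position is (664.3, 47.4) mm, so it agrees within the 2 mm calibration.
- **Squareness:** The two views read the sash angle as 2.3° and 2.8°, against about 2.6° for the fence. I saw no gap in either picture.
- **Bystanders:** The glue bottle, tin and brush look unmoved.
- **Forces:** I saw no knock to any leaf or the sash. While sliding the sash, the downward force at the tool briefly reached about 17 N, and raising the tool 2 mm relieved it.

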